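# Load a tube rack into the reader lane behind its drop catch

### The job

Load the tube rack into the reader: stand it on the lane in front of the catch, round nose first, and slide it in so that its own foot lifts the drop catch, gently on past the spring plunger until the catch falls behind its heel, then let it settle back against the catch and let go. Keep the rack upright, do not ram it against the end stop, keep the fingers off the reader and its catch, and leave the other things on the bench where they are.

Things in the scene. Friction and masses are not known exactly. Their poses are not given: they have to be found in the camera images.
- rack: White tube rack, 250 g (+-30 %), on the bench. Foot 120 long (x), 40 wide (y), 12 mm high; +x end (nose) round, -x end (heel) square. Upright body 120 x 22 (y), 12 to 66 mm above the underside; five fixed capped tubes, top at 81. Origin: centre of underside; z up. Grip across the 22 mm, fingertips 32 mm or more above the underside to clear the catch; push it in held: loose it may tip.
- rack_nose (a point): Tip of the rack's nose on its centre line, level with the underside: 60 mm ahead (+x) of the rack's origin.
- loader: Bench-top reader with rack lane, fixed. Origin on the bench under the lane mouth, centre line; x inward along the lane, z up. Flat lane floor 12 mm above the bench, 110 mm wide, x -70 to 225 mm: set the rack down on it from above. Reader housing x 225 to 375, y -80 to 80, 76 mm high. Left (+y) of the lane a gauge rail, 30 to 46 mm off centre, carries catch and end stop.
- lane_mouth (a point): Point on the lane floor at the lane mouth, centre line, 12 mm above the loader's origin, same axes. From here inward to x = 182 mm two guide walls, 8 mm high, 43 mm apart (the foot has 3 mm play in all); toward the user (x -30 to 0) they flare to about 57 mm. Set the rack down with its nose no farther in than this point, or it may land on the catch.
- drop_middle (a point): On the lane floor, 196.5 mm inward of the mouth: where the nose is when the catch drops, IF the gauge rail is in its middle place. The rail is clamped up to 15 mm nearer or farther along x, catch, plunger and stop together; this is not measured and this point does not follow it. The end stop stands only 2 mm beyond the true drop point. Let go after the drop, the rack comes back about 3 mm.
- catch (a joint): Angle of the dark steel drop catch over the left edge of the lane, 13 to 21 mm off centre, pivot 22 mm above the floor, 42 mm before its tooth (tooth end 73 mm past the mouth, +-15). 0 = hanging, tooth 2 mm above the floor; 0.22 to 0.27 = riding on the rack's foot (top under 30 mm above the floor); back to 0 behind the heel. The nose starts lifting it 25 to 75 mm past the mouth; under 1 N.
- stop_middle (a point): On the centre line, 22 mm above the lane floor, 198.5 mm inward of the mouth: face of the end stop's rubber buffer if the rail is in its middle place (so +-15 mm). A round steel spring plunger sticks out 10 mm from it and meets the rack 8 mm before the catch drops; it pushes back with 3 N at first, 6 N at the drop, 7 N at the buffer. The buffer then yields 1 mm per 10 N.
- jar: Bystander: white screw jar, 80 mm diameter, 115 mm high; origin centre of underside.
- beaker: Bystander: open glass beaker, 68 mm diameter, 85 mm high; origin centre of underside.
- tip_box: Bystander: grey pipette-tip box with clear lid, 75 x 110 x 62 mm; origin centre of underside.

How it is judged:
By the outcome, as a careful person would: the job done as asked, in the order asked, and still so for the second after the job is handed in, with the robot touching nothing.
It also fails if it takes over 61 s, if anything falls off the work surface, if the arm or the gripper's body presses on something with over 40 N, if the wrist force passes 120 N, or if a joint passes its speed limit or range.

### The arm

A 6-joint arm with a two-finger parallel gripper is mounted at the origin on the work surface. World frame = base frame: x ahead of the robot, y to its left, z up, the work surface at z = 0. Lengths are in mm, angles in rad, forces in N, time in s.
With the tool pointing down it reaches from about 250 to 850 mm from the base axis. Payload 12.5 kg.
Tool frame: the origin (TCP) lies midway between the tips of the shut fingers; the grasp point (between the pads) lies 19 mm behind it; z points along the fingers, x is the direction in which the jaws open and shut, and the axes are right-handed (so a half turn about z gives the same grasp; the last joint's range is limited). The gripper opens to 93 mm and grips with 3 to 60 N. Pads are 15 mm wide; open, the fingers measure 128 mm over their backs; the gripper's body (75 mm by 188 mm) begins 65 mm behind the grasp point.
Start: joints at [1.121, 0.351, 1.652, -0, 1.139, -0.085], TCP at [196.187, 513.804, 188.133] pointing down, gripper open.
Joint ranges: [-2.75, 2.75], [-0.79, 2.1], [0.01, 2.65], [-1.57, 4.71], [0.07, 3.14], [-2.87, 2.87]. Speed limits (rad/s): [2.22, 2.22, 2.79, 3.14, 3.14, 3.14].

### API

Orientations are given as [roll, pitch, yaw] about the fixed x, y, z axes, in that order (R = Rz(yaw) Ry(pitch) Rx(roll)).
In Python, from plant import monitor, viewer, manip, finder gives the robot as it stands.
- The arm moves only by the tool step_arm, never from a script. Its argument "motion" is a list of rows, each a list of 7 numbers: the shift along the world's x, y, z in cm, then the turn, a rotation vector about the world's x, y, z in rad, then the finger opening in cm, from 0 to 9.3. In form: [[dx, dy, dz, wx, wy, wz, gripper], ...]. A call has 1 to 5 rows; each row shifts and turns the pose as measured when the row begins; what a row does not reach is not made up. A row lasts 1/10 s, in which the tool goes at most 50 mm and 8.59 degrees, less where a joint would pass 70% of its speed; a pose out of reach is approached as far as the arm can. A call with a gripper value outside its range is refused whole. The fingers move at their own pace and stop on an object; the grip force is fixed at half the most. Time passes only in rows, so rows that do not move let the fingers close. It gives the time, the measured TCP pose, the force and the opening at its end, in the units of the state.
- monitor.observe(): the state, without advancing time (a new reading comes with each control period).
- viewer.snapshot(name): name is "scene" or "top"; returns a dict with "image" (384x512x3 uint8, blue, green, red), "z_map" (384x512 float32, mm along the optical axis (not along the pixel's ray), 0 where there is no reading), "camera_matrix" (3x3 intrinsics, pixels), "xyz" and "rotation" of the camera in the world. Camera axes: x right, y down, z forward; pixel columns grow to the right and rows downward; lengths in mm; the calibration is good to about 2 mm. A picture is of the moment at which its call begins.
- manip.close_job(): hands the job in, once; it reports no verdict.
Trained networks look in a picture, given as the dict that the camera call returned (one of the last four; its "shot" number tells which), for a name from the list of things; names that differ only in an ending like _2 or _b are one class to them, and where a whole thing is asked for, a point or a joint stands for the part that bears it (a point fixed in the world has none). Each returns a list of dicts, best first, with "score" (0 to 1); they miss things now and then, are a little off and sometimes report something else, mostly with a low value. They report only what shows in the picture. A call takes as long as a camera call.
- finder.search_frame(thing, picture): "pixel" ([column, row] in pixels, amid what is visible of it).
- finder.tip_of(thing, picture): "pixel" ([column, row] in pixels: a listed point, or the origin of a listed thing).
The state is a dict: "time_s": time; "joint_positions": joint angles; "joint_velocities": joint speeds; "tau": joint torques, N m; "tool_pos": TCP position; "eef_rot": TCP orientation; "wrist_force": force on the tool from outside, world axes, zero at the start; "torque": the same for the moment, N m; "opening": opening from 0.0 (shut) to 1.0 (fully open).
Only numpy, scipy, OpenCV 4.12 (cv2) and the standard library are available. Lean on these libraries where they do the work, as an engineer would, in place of code of your own. Each camera call takes 0.05 s, during which the arm holds its last target.

## Working session

There is one attempt and no reset: what is moved stays moved. The work goes in short steps, Python scripts to look and compute and a tool call to move; the robot and the scene stay as the last step left them, time stands still between calls to the robot, and variables do not carry over. Pictures are saved under pics/ and viewed, and the job is handed in when it is done.

Besides the shell and the picture viewer there is one more tool, called after ">>>" by a JSON object that holds its "api" and its "payload", one argument or row to a line. step_arm: Moves the arm, as the interface text tells. Its arguments: {"type":"object","properties":{"motion":{"type":"array"}},"required":["motion"]}

```bash
ls; mkdir -p pics; cat > h.py <<'E'
import numpy as np, cv2
from plant import monitor, viewer, manip, finder
def snap(name,fn):
    s=viewer.snapshot(name); cv2.imwrite('pics/'+fn,s['image']); return s
def px2w(s,u,v,z=None,depth=None):
    K=np.array(s['camera_matrix']);R=np.array(s['rotation']);t=np.array(s['xyz'])
    if R.shape!=(3,3):
        from scipy.spatial.transform import Rotation as Ro
        R=Ro.from_euler('xyz',R.ravel()).as_matrix()
    d=R@np.linalg.inv(K)@np.array([u,v,1.])
    if z is not None: return t+d*(z-t[2])/d[2]
    return t+d*depth
def w2px(s,p):
    K=np.array(s['camera_matrix']);R=np.array(s['rotation']);t=np.array(s['xyz'])
    if R.shape!=(3,3):
        from scipy.spatial.transform import Rotation as Ro
        R=Ro.from_euler('xyz',R.ravel()).as_matrix()
    c=R.T@(np.array(p)-t); q=K@c; return q[:2]/q[2]
E
python3 - <<'E'
from h import *
print(monitor.observe())
for n in ['top','scene']:
    s=snap(n,n+'0.png'); print(n,s['camera_matrix'],s['xyz'],s['rotation'])
    for th in ['rack','rack_nose','loader','lane_mouth','catch','jar','beaker','tip_box','drop_middle','stop_middle']:
        for f in (finder.search_frame,finder.tip_of):
            try: r=f(th,s)
            except Exception as e: r=str(e)[:80]; print(th,r);continue
            for d in r[:2]:
                u,v=d['pixel']; z=s['z_map'][int(round(v))%384,int(round(u))%512]
                print(th,f.__name__,np.round(d['pixel'],1),round(d['score'],2),np.round(px2w(s,u,v,depth=z),0))
E
```

```text
pics
{'time_s': 0.0, 'joint_positions': array([ 1.12140139e+00,  3.51219036e-01,  1.65246727e+00, -6.69143944e-06,
        1.13909969e+00, -8.45849023e-02]), 'joint_velocities': array([ 1.10239341e-03,  1.47510098e-03,  3.63481166e-04,  2.13540794e-03,
       -1.99203652e-03, -2.18625787e-05]), 'tau': array([ 1.99013513e-03, -4.97320783e+01, -2.85259473e+01,  7.00087426e-02,
        2.55805242e-02, -1.01437897e-04]), 'tool_pos': array([196.01913333, 513.45292823, 187.59446318]), 'eef_rot': array([-3.14149789e+00,  1.18958514e-03,  1.20598915e+00]), 'wrist_force': array([-0.6406121 ,  0.03302438, -0.52035768]), 'torque': array([-0.04629185,  0.01163131,  0.02671498]), 'opening': 1.0037769774735334}
top [[396.0552       0.         254.1817791 ]
 [  0.         396.0552     194.42492866]
 [  0.           0.           1.        ]] [331.85921155 112.20234012 990.3986078 ] [-2.96138221 -0.01474561 -1.58340952]
rack call [239.2 188. ] 0.78 [516. 132.  64.]
rack call [238.  192.2] 0.92 [506. 135.  63.]
rack_nose call [322.9 184.4] 0.61 [531. -76.  25.]
rack_nose call [238.3 184.1] 0.6 [522. 1
[... 1870 characters left out ...]
call [230.5 183.8] 0.64 [506. -63.  34.]
catch call [160.1 200.1] 0.59 [748. -22.  75.]
catch call [224.8 185.8] 0.51 [523. -70.  28.]
catch it knows: beaker, drop_middle, jar, lane_mouth, loader, rack, rack_nose, stop_mi
jar call [216.  277.7] 0.74 [755. 348.  85.]
jar call [209.5 235.7] 0.6 [701. 199.  81.]
jar call [213.9 293.2] 0.65 [762. 346.  40.]
beaker call [209.4 233.3] 0.56 [677. 144.  43.]
beaker call [400. 252.] 0.43 [314. 465.  63.]
beaker call [213.2 251.2] 0.81 [735. 294. 114.]
tip_box call [398.2 250. ] 0.8 [311. 456.  62.]
tip_box call [395.  259.8] 0.96 [322. 461.  38.]
drop_middle call [163.3 200.4] 0.56 [740. -18.  74.]
stop_middle call [176.1 197.1] 0.67 [687. -64.  42.]
```

```bash
python3 - <<'E'
import cv2,numpy as np
t=cv2.imread('pics/top0.png'); a=t[90:260,190:370]; cv2.imwrite('pics/top0c.png',cv2.resize(a,None,fx=3.5,fy=3.5,interpolation=cv2.INTER_CUBIC))
t=cv2.imread('pics/scene0.png'); a=t[150:270,120:300]; cv2.imwrite('pics/scene0c.png',cv2.resize(a,None,fx=4,fy=4,interpolation=cv2.INTER_CUBIC))
E
```

```text
(no output)
```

View pics/top0.png

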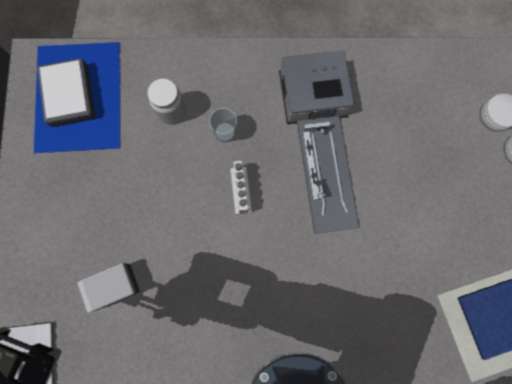

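View pics/top0c.png

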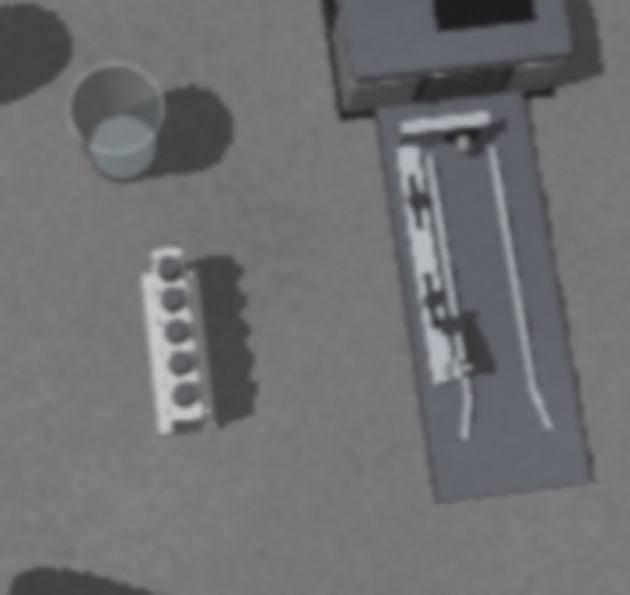

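View pics/scene0c.png

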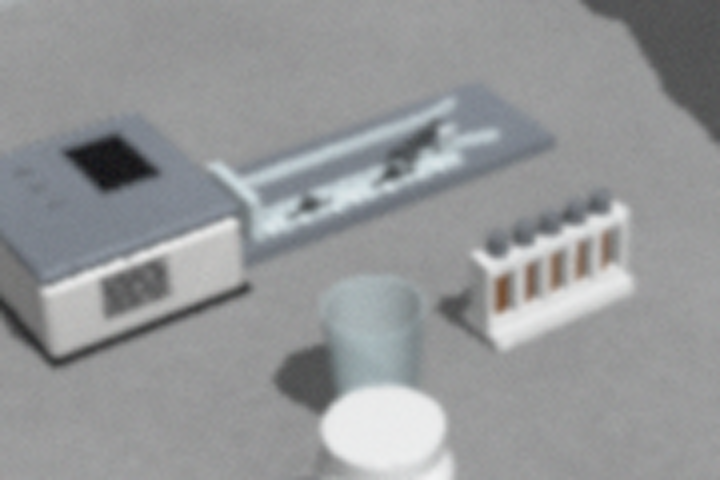

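View pics/scene0.png

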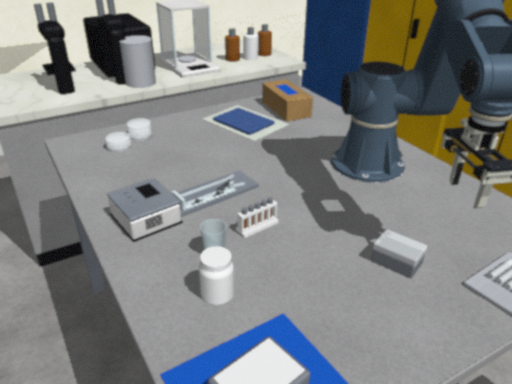

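```bash
cat >> h.py <<'E'
def cloud(s):
    z=s['z_map'];K=np.array(s['camera_matrix']);R=np.array(s['rotation']);t=np.array(s['xyz'])
    from scipy.spatial.transform import Rotation as Ro
    if R.shape!=(3,3): R=Ro.from_euler('xyz',R.ravel()).as_matrix()
    v,u=np.mgrid[:384,:512]
    d=np.stack([(u-K[0,2])/K[0,0],(v-K[1,2])/K[1,1],np.ones_like(z)],-1)*z[...,None]
    P=d@R.T+t; P[z<=0]=np.nan; return P
E
python3 - <<'E'
from h import *
s=snap('top','top1.png'); P=cloud(s)
bench=P[230:250,130:230,2]; print('bench',np.nanmean(bench),np.nanstd(bench))
print('lane',np.nanmean(P[205:225,320:350,2]),'house',np.nanmean(P[60:75,295:340,2]))
H=P[...,2]; im=np.clip(H*3,0,255); im[np.isnan(im)]=0
cv2.imwrite('pics/h1.png',cv2.resize(im[90:260,190:370].astype(np.uint8),None,fx=3.5,fy=3.5,interpolation=cv2.INTER_NEAREST))
hsv=s['image'].astype(int); 
b=s['image'].astype(int); m=(b[...,0]-b[...,2])
im=np.clip(m*6+60,0,255).astype(np.uint8)
cv2.imwrite('pics/b1.png',cv2.resize(im[90:260,190:370],None,fx=3.5,fy=3.5,interpolation=cv2.INTER_NEAREST))
E
```

```text
bench -1.218903104189695 1.7354460200367139
lane 11.785428351597245 house 75.72326295442218
```

View pics/h1.png

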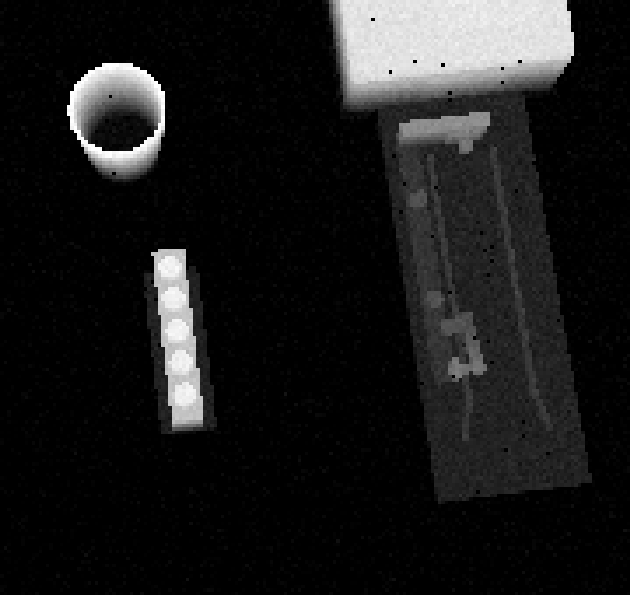

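View pics/b1.png

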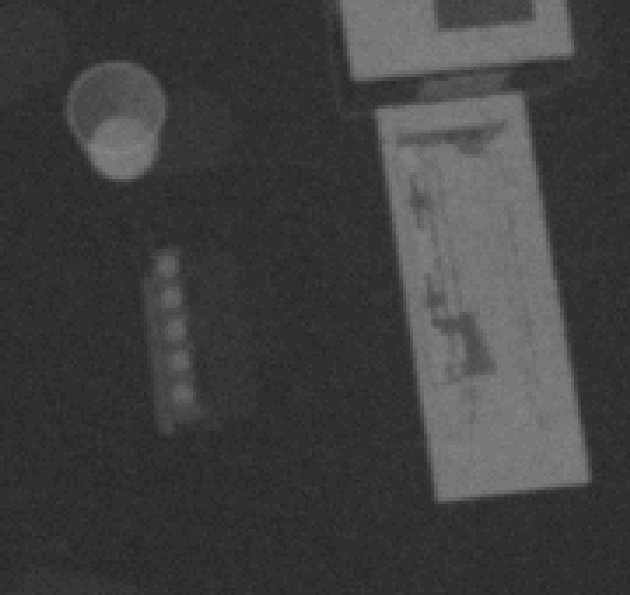

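```bash
cat > fit.py <<'E'
from h import *
def lanefit(s):
    b=s['image'].astype(int); m=(b[...,0]-b[...,2])>8
    P=cloud(s)
    # edges: for rows, left & right boundary (subpixel at half-level), projected to z=12
    d=cv2.GaussianBlur((b[...,0]-b[...,2]).astype(np.float32),(3,3),0)
    L=[];Rr=[]
    for v in range(128,224):
        row=d[v]; c=int(round(np.interp(v,[120,230],[320,336])))
        th=(np.median(row[c-15:c+15])+np.median(row[c-60:c-40]))/2
        u=c-15
        for u in range(c-32,c-10):
            if row[u]<th<=row[u+1]: L.append(px2w(s,u+(th-row[u])/(row[u+1]-row[u]),v,z=12)[:2]);break
        for u in range(c+32,c+10,-1):
            if row[u]<th<=row[u-1]: Rr.append(px2w(s,u-(th-row[u])/(row[u-1]-row[u]),v,z=12)[:2]);break
    out=[]
    for A in (L,Rr):
        A=np.array(A,np.float32); vx,vy,x,y=cv2.fitLine(A,cv2.DIST_HUBER,0,0.01,0.01).ravel()
        if vx<0: vx,vy=-vx,-vy
        out.append((vx,vy,x,y)); 
    F=[]
    for u in range(318,354):
        col=d[:,u]; th=(np.median(col[200:215])+np.median(col[245:255]))/2
        for v in range(245,215,-1):
            if col[v]<th<=col[v-1]: F.append(px2w(s,u,v-(th-col[v])/(col[v-1]-col[v]),z=12)[:2]);break
    return out,np.array(F)
E
python3 - <<'E'
from fit import *
s=snap('top','top2.png'); P=cloud(s)
o,F=lanefit(s)
yw=[np.arctan2(a[1],a[0]) for a in o]; print('yaws',yw)
y=np.mean(yw); ex=np.array([np.cos(y),np.sin(y)]); ey=np.array([-ex[1],ex[0]])
l=[np.dot(a[2:],ey) for a in o]; print('width',l[0]-l[1])
fx=np.median(F@ex); print('front',fx,np.std(F@ex),np.polyfit(F@ey,F@ex,1)[0])
org=ex*(fx+70)+ey*np.mean(l); print('loader origin(mouth)',org,'yaw',y)
# local frame analysis
Q=P.reshape(-1,3); lx=(Q[:,:2]-org)@ex; ly=(Q[:,:2]-org)@ey; h=Q[:,2]
w=(lx>5)&(lx<180)&(h>15.5)&(h<23)
for a,b in((-26,-17),(17,26)):
    k=w&(ly>a)&(ly<b)
    print('wall',k.sum(),np.median(ly[k]),np.polyfit(lx[k],ly[k],1))
k=(lx>205)&(lx<224)&(abs(ly)<40)&(h>25)
print('stop pts',[ (round(a),round(b_),round(c)) for a,b_,c in zip(lx[k],ly[k],h[k])][:10])
k=(lx>170)&(lx<224)&(abs(ly)<45)&(h>28); print('stop x pct',np.percentile(lx[k],[0,5,50,95,100]),np.percentile(ly[k],[0,5,50,95,100]),h[k].max())
k=(lx>20)&(lx<110)&(ly>5)&(ly<24)&(h>23); print('catch',sorted([(round(float(a)),round(float(b_)),round(float(c))) for a,b_,c in zip(lx[k],ly[k],h[k])]))
k=(lx>0)&(lx<220)&(ly>30)&(ly<46)&(h>16); print('rail x',np.percentile(lx[k],[0,2,98,100]),np.median(h[k]))
k=(lx>225)&(lx<380)&(abs(ly)<90)&(h>70); print('house',lx[k].min(),lx[k].max(),ly[k].min(),ly[k].max())
# rack
r=(np.hypot(Q[:,0]-510,Q[:,1]-133)<90)
for lo,hi in((6,20),(55,72),(75,95)):
    k=r&(h>lo)&(h<hi); A=Q[k,:2].astype(np.float32); print(lo,k.sum(),cv2.minAreaRect(A),np.median(h[k]),A.mean(0))
k=r&(h>75); A=Q[k,:2].astype(np.float32)
c,lab,ct=cv2.kmeans(A,5,None,(3,100,.01),10,cv2.KMEANS_PP_CENTERS); ct=ct[ct[:,0].argsort()]; print(ct, np.diff(ct,axis=0)); f=cv2.fitLine(ct,cv2.DIST_L2,0,.01,.01).ravel(); print('rack yaw',np.arctan2(f[1]*np.sign(f[0]),abs(f[0])))
E
```

```text
yaws [np.float32(0.11688734), np.float32(0.11434623)]
width 112.020515
front 402.51916528513425 0.1613199688561677 0.00020412655371063136
loader origin(mouth) [487.19039139 -98.98342036] yaw 0.11561678
wall 116 -23.88061663648849 [-1.04186159e-03 -2.37098811e+01]
wall 116 22.851915488121698 [2.02259573e-03 2.25661743e+01]
stop pts [(224, -38, 71), (224, 5, 70), (224, -35, 58), (224, -38, 59), (224, -7, 60), (223, -28, 56), (223, -30, 56), (223, -33, 56), (224, 13, 60), (224, 2, 57)]
stop x pct [176.4172927  183.45360393 195.60220351 223.81727458 223.99693432] [-37.71091854 -27.8401447    5.01857323  39.99932731  44.73084159] 70.74293267461678
catch [(21, 14, 39), (21, 23, 35), (22, 16, 37), (22, 18, 37), (23, 20, 32), (24, 13, 36), (25, 15, 34), (25, 18, 35), (26, 20, 34), (27, 12, 34), (27, 15, 35), (27, 18, 37), (28, 20, 36), (30, 15, 35), (30, 17, 37), (31, 19, 32), (33, 13, 31), (33, 16, 33), (33, 18, 32), (33, 19, 24), (35, 13, 31), (35, 19, 25), (36, 15, 30), (36, 18, 33), (37, 20, 28), (38, 12, 29), (38, 15, 30), (39, 17, 31), (39, 20, 31), (41, 14, 28), (41, 17, 30), (41, 19,
[... 547 characters left out ...]
806798845
6 316 ((523.4655151367188, 129.2400360107422), (119.1038818359375, 39.894351959228516), 6.242894172668457) 10.887539197347564 [520.5762  129.09114]
55 285 ((523.8054809570312, 129.4247589111328), (119.93042755126953, 21.926939010620117), 6.180728435516357) 65.09831421648016 [520.5455  129.04851]
75 160 ((523.4700927734375, 129.6251983642578), (101.10589599609375, 14.369386672973633), 5.817694187164307) 79.72000231525305 [523.3652 129.2736]
[[480.046    124.479645]
 [501.71167  126.957375]
 [523.5084   129.21829 ]
 [545.61237  131.7329  ]
 [567.31915  134.12927 ]] [[21.66568    2.4777298]
 [21.796753   2.2609177]
 [22.103943   2.5146027]
 [21.706787   2.3963776]]
rack yaw 0.10976569
```

>>> {"api": "step_arm", "payload": {
  "motion": [
    [3.2,-3.7,0,0,0,0.05,6],
    [3.2,-3.7,0,0,0,0.05,6],
    [3.2,-3.7,0,0,0,0.05,6],
    [3.2,-3.7,0,0,0,0.05,6],
    [3.2,-3.7,0,0,0,0.05,6]
  ]
}}

```text
time_s: 2.6
tool_pos: [356.8, 326.5, 188.2]
eef_rot: [3.141, -0.002, 1.474]
wrist_force: [0.8, 0.5, 0.9]
opening: 0.657
```

>>> {"api": "step_arm", "payload": {
  "motion": [
    [3.2,-3.8,0,0,0,0.05,6],
    [3.2,-3.8,0,0,0,0.05,6],
    [3.2,-3.8,0,0,0,0.05,6],
    [3.2,-3.8,0,0,0,0.05,6],
    [3.2,-3.8,0,0,0,0.01,6]
  ]
}}

```text
time_s: 3.1
tool_pos: [516.9, 134.1, 189.4]
eef_rot: [3.139, -0.003, 1.694]
wrist_force: [-0.1, 0.5, -0.3]
opening: 0.647
```

>>> {"api": "step_arm", "payload": {
  "motion": [
    [0.4,-0.4,0,0,0,0,5],
    [0,0,0,0,0,0,5]
  ]
}}

```text
time_s: 3.3
tool_pos: [523.7, 125.6, 189.1]
eef_rot: [3.138, -0.003, 1.688]
wrist_force: [1.1, 1.1, 0.5]
opening: 0.552
```

>>> {"api": "step_arm", "payload": {
  "motion": [
    [0,0.3,-3,0,0,-0.008,5],
    [0,0,-3,0,0,0,5],
    [0,0,-2.5,0,0,0,5],
    [0,0,0,0,0,0,5]
  ]
}}

```text
time_s: 3.7
tool_pos: [521.5, 132.5, 102.8]
eef_rot: [3.136, -0.003, 1.682]
wrist_force: [-0.2, -0.3, 0.2]
opening: 0.538
```

```bash
python3 - <<'E'
from h import *
o=monitor.observe(); print(o['time_s'],o['tool_pos'],o['eef_rot'])
s=snap('scene','s3.png'); a=s['image'][80:270,170:340]; cv2.imwrite('pics/s3c.png',cv2.resize(a,None,fx=3,fy=3,interpolation=cv2.INTER_CUBIC))
E
```

```text
3.7 [521.54751212 132.53324019 102.76589165] [ 3.13607846 -0.00342458  1.68214701]
```

View pics/s3c.png

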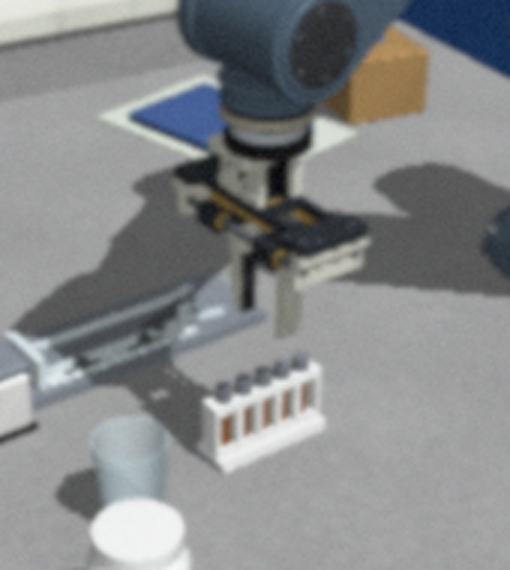

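>>> {"api": "step_arm", "payload": {
  "motion": [
    [0.2,-0.3,-2,-0.004,0.005,0,5],
    [0,0,-2,0,0,0,5],
    [0,0,-1.8,0,0,0,5],
    [0,0,-0.3,0,0,0,5],
    [0,0,0,0,0,0,5]
  ]
}}

```text
time_s: 4.25
tool_pos: [527.6, 133.9, 50.3]
eef_rot: [3.129, -0.001, 1.686]
wrist_force: [-0.7, -0.1, 0.4]
opening: 0.537
```

>>> {"api": "step_arm", "payload": {
  "motion": [
    [-0.4,-0.4,-0.6,-0.001,0.012,-0.005,5],
    [0,0,0,0,0,0,5]
  ]
}}

```text
time_s: 4.45
tool_pos: [524.4, 130.2, 46.4]
eef_rot: [3.139, -0.001, 1.681]
wrist_force: [0.8, -0.2, 0.5]
opening: 0.537
```

>>> {"api": "step_arm", "payload": {
  "motion": [
    [0,0,0,0,0,0,5]
  ]
}}

```text
time_s: 4.55
tool_pos: [524.8, 130.2, 47.1]
eef_rot: [3.137, -0.001, 1.681]
wrist_force: [-0.1, 0.4, 0.3]
opening: 0.536
```

>>> {"api": "step_arm", "payload": {
  "motion": [
    [-0.1,-0.1,-0.85,0,0.004,0,5],
    [0,0,0,0,0,0,5],
    [0,0,0,0,0,0,5]
  ]
}}

```text
time_s: 4.85
tool_pos: [524.1, 129.1, 38.6]
eef_rot: [3.141, -0.002, 1.681]
wrist_force: [0.6, 0.1, 0.3]
opening: 0.542
```

Well aligned; now close.

>>> {"api": "step_arm", "payload": {
  "motion": [
    [0,0,0,0,0,0,2],
    [0,0,0,0,0,0,1.5],
    [0,0,0,0,0,0,1.5],
    [0,0,0,0,0,0,1.5],
    [0,0,0,0,0,0,1.5]
  ]
}}

```text
time_s: 5.35
tool_pos: [524.1, 129.2, 38.6]
eef_rot: [3.141, -0.002, 1.681]
wrist_force: [-0.3, 0.4, 0.7]
opening: 0.18
```

>>> {"api": "step_arm", "payload": {
  "motion": [
    [0,0,0,0,0,0,1.5],
    [0,0,0,0,0,0,1.5],
    [0,0,0,0,0,0,1.5]
  ]
}}

```text
time_s: 5.65
tool_pos: [524.1, 129.4, 38.8]
eef_rot: [3.141, -0.002, 1.681]
wrist_force: [0.2, 0.2, 0.2]
opening: 0.16
```

```bash
python3 - <<'E'
from h import *
s=snap('scene','s4.png'); a=s['image'][130:260,190:320]; cv2.imwrite('pics/s4c.png',cv2.resize(a,None,fx=4.5,fy=4.5,interpolation=cv2.INTER_CUBIC))
s=snap('top','t4.png'); a=s['image'][130:260,190:320]; cv2.imwrite('pics/t4c.png',cv2.resize(a,None,fx=4.5,fy=4.5,interpolation=cv2.INTER_CUBIC))
E
```

```text
(no output)
```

View pics/s4c.png

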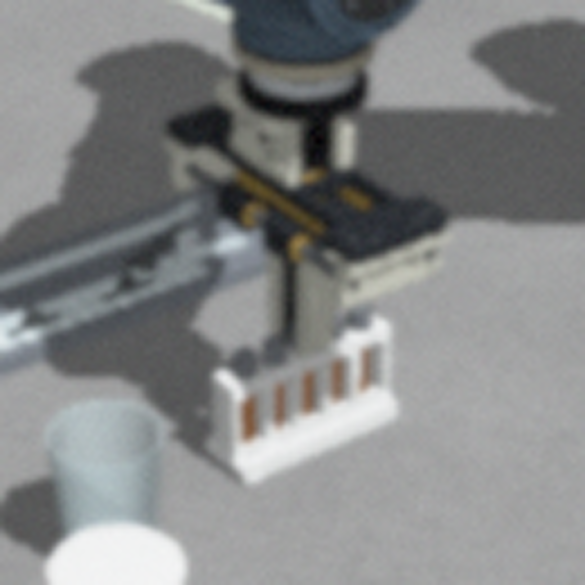

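View pics/t4c.png

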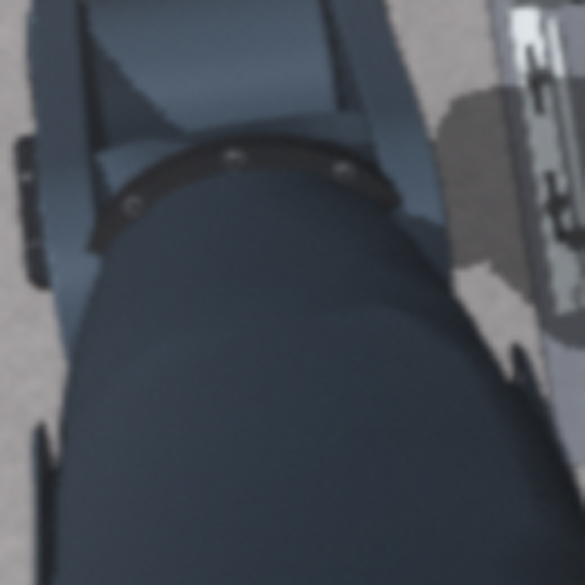

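```bash
python3 - <<'E'
from h import *
s=snap('scene','s5.png')
for p in [(524,129,38.8),(524,129,58),(524,140,38.8),(524,140,66),(524,129,81),(515,210,108),(524,129,0)]:
    q=w2px(s,p); print(p,q,(q-[190,130])*4.5)
P=cloud(s)
# near finger points
for v in range(195,222,2): print(v,[tuple(np.round(P[v,u]).tolist()) for u in (256,260,264)])
o=monitor.observe(); print(o['joint_positions'],o['tool_pos'],o['wrist_force'],o['opening'])
E
```

```text
(524, 129, 38.8) [256.61718637 215.18414417] [299.77733867 383.32864875]
(524, 129, 58) [256.68317801 209.54328472] [300.07430104 357.94478122]
(524, 140, 38.8) [258.60403684 217.17509584] [308.71816578 392.28793129]
(524, 140, 66) [258.72119895 209.13070807] [309.24539528 356.08818632]
(524, 129, 81) [256.76363725 202.66575745] [300.43636763 326.99590855]
(515, 210, 108) [275.49764656 208.18349123] [384.73940952 351.82571052]
(524, 129, 0) [256.48698221 226.31378721] [299.19141995 433.41204244]
195 [(533.0, 140.0, 115.0), (529.0, 155.0, 122.0), (553.0, 213.0, 162.0)]
197 [(536.0, 144.0, 112.0), (529.0, 153.0, 115.0), (554.0, 215.0, 158.0)]
199 [(536.0, 145.0, 106.0), (528.0, 153.0, 108.0), (498.0, 124.0, 81.0)]
201 [(535.0, 143.0, 98.0), (530.0, 155.0, 104.0), (503.0, 133.0, 82.0)]
203 [(533.0, 139.0, 89.0), (529.0, 155.0, 96.0), (501.0, 130.0, 73.0)]
205 [(532.0, 139.0, 82.0), (529.0, 154.0, 90.0), (504.0, 135.0, 70.0)]
207 [(535.0, 144.0, 79.0), (526.0, 150.0, 80.0), (507.0, 140.0, 67.0)]
209 [(536.0, 146.0, 74.0), (521.0, 142.0, 66.0), (507.0, 141.0, 61.0)]
211 [(535.0, 144.0, 66.0), (521.0, 142.0, 60.0), (503.0, 133.0, 48.0)]
213 [(534.0, 142.0, 58.0), (518.0, 138.0, 50.0), (501.0, 131.0, 40.0)]
215 [(533.0, 141.0, 50.0), (517.0, 136.0, 42.0), (503.0, 134.0, 35.0)]
217 [(535.0, 144.0, 45.0), (514.0, 130.0, 30.0), (504.0, 137.0, 30.0)]
219 [(534.0, 142.0, 37.0), (516.0, 135.0, 26.0), (503.0, 135.0, 22.0)]
221 [(534.0, 143.0, 31.0), (515.0, 133.0, 18.0), (508.0, 143.0, 22.0)]
[ 0.15443496  0.53463773  1.79650688  0.00309869  0.80941111 -1.52856813] [524.13310356 129.35358531  38.73144903] [0.20554023 0.37771171 1.45157926] 0.16392856270020492
```

```bash
python3 - <<'E'
from h import *
s=snap('scene','s6.png'); a=s['image'][175:240,225:290]; cv2.imwrite('pics/s6c.png',cv2.resize(a,None,fx=9,fy=9,interpolation=cv2.INTER_NEAREST))
P=cloud(s); 
k=(np.abs(P[...,0]-528)<14)&(P[...,1]>146)&(P[...,1]<162)&(P[...,2]>20)&(P[...,2]<140)
print(k.sum()); q=P[k]; print(q[q[:,2].argsort()][:25].round(0))
for p in [(521.5,132+25+8,102.8),(521.5,132+25,102.8),(521.5,132-25,102.8)]: print(w2px(s,p),(w2px(s,p)-[170,80])*3)
E
```

```text
116
[[528. 148.  76.]
 [534. 147.  77.]
 [532. 150.  78.]
 [523. 151.  79.]
 [526. 150.  80.]
 [517. 150.  80.]
 [527. 147.  82.]
 [521. 152.  82.]
 [523. 151.  83.]
 [515. 146.  84.]
 [537. 152.  84.]
 [535. 154.  85.]
 [532. 155.  85.]
 [528. 153.  85.]
 [518. 153.  85.]
 [521. 153.  86.]
 [529. 150.  87.]
 [520. 150.  87.]
 [525. 153.  88.]
 [534. 148.  88.]
 [535. 155.  89.]
 [524. 151.  89.]
 [529. 155.  90.]
 [535. 154.  91.]
 [530. 151.  91.]]
[264.42479534 202.16195295] [283.27438602 366.48585886]
[262.89129267 200.72064512] [278.673878   362.16193537]
[253.61593502 192.00292598] [250.84780507 336.00877795]
```

View pics/s6c.png

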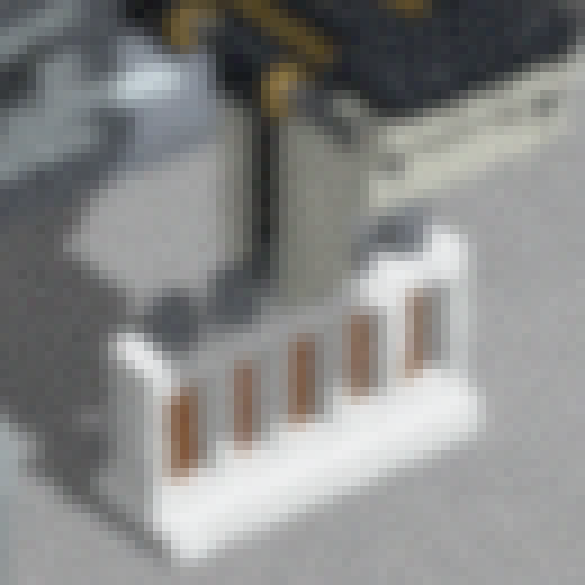

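```bash
python3 - <<'E'
from h import *
s=snap('scene','s7.png')
i=cv2.imread('pics/scene0.png'); a=i[110:230,420:512]; cv2.imwrite('pics/s0g.png',cv2.resize(a,None,fx=5,fy=5,interpolation=cv2.INTER_CUBIC))
for z in (188,225):
  for sg in (1,-1):
    q=w2px(s,(196+sg*46.5*.356,513.6+sg*46.5*.934,z)); print(z,sg,q,(q-[420,110])*5)
E
```

```text
188 1 [472.71192102 217.60771778] [263.55960512 538.03858892]
188 -1 [451.85826423 195.3897653 ] [159.29132115 426.94882651]
225 1 [477.08001547 203.9568597 ] [285.40007736 469.78429848]
225 -1 [455.54770733 182.27520797] [177.73853664 361.37603985]
```

View pics/s0g.png

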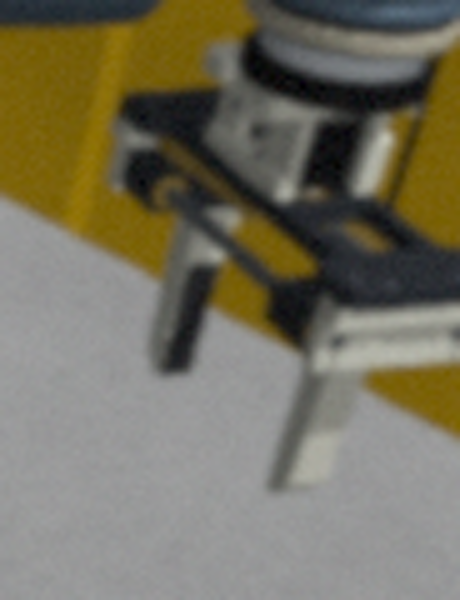

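>>> {"api": "step_arm", "payload": {
  "motion": [
    [0,0,0,0,0,0,4.5],
    [0,0,0,0,0,0,4.5],
    [0,0,0,0,0,0,4.5],
    [0,0,0,0,0,0,4.5]
  ]
}}

```text
time_s: 6.3
tool_pos: [524.2, 129.1, 38.7]
eef_rot: [3.141, -0.002, 1.681]
wrist_force: [1.0, 0.5, 0.4]
opening: 0.452
```

>>> {"api": "step_arm", "payload": {
  "motion": [
    [0,0,-1.2,0,0,0,4.5],
    [0,0,-1.0,0,0,0,4.5],
    [0,0,0,0,0,0,4.5],
    [0,0,0,0,0,0,4.5]
  ]
}}

```text
time_s: 6.7
tool_pos: [523.7, 129.0, 14.0]
eef_rot: [-3.141, -0.002, 1.681]
wrist_force: [0.9, -1.6, -0.4]
opening: 0.484
```

```bash
python3 - <<'E'
from h import *
o=monitor.observe(); print(o['time_s'],o['tool_pos'],o['eef_rot'],o['wrist_force'])
s=snap('scene','s8.png'); a=s['image'][175:240,225:290]; cv2.imwrite('pics/s8c.png',cv2.resize(a,None,fx=9,fy=9,interpolation=cv2.INTER_NEAREST))
P=cloud(s); 
k=(np.abs(P[...,0]-528)<16)&(P[...,1]>152)&(P[...,1]<175)&(P[...,2]>20)&(P[...,2]<140)
q=P[k]; print(q[q[:,2].argsort()][:25].round(0).tolist())
E
```

```text
6.7 [523.71566351 129.01523079  14.01177945] [-3.14146691e+00 -1.90376287e-03  1.68087275e+00] [ 0.90279251 -1.56770436 -0.36066083]
[[530.0, 153.0, 43.0], [532.0, 161.0, 48.0], [532.0, 156.0, 49.0], [532.0, 161.0, 52.0], [530.0, 163.0, 52.0], [529.0, 166.0, 54.0], [516.0, 166.0, 56.0], [533.0, 162.0, 56.0], [535.0, 161.0, 56.0], [526.0, 167.0, 57.0], [533.0, 157.0, 57.0], [524.0, 168.0, 57.0], [519.0, 166.0, 57.0], [531.0, 154.0, 57.0], [531.0, 160.0, 57.0], [522.0, 166.0, 58.0], [516.0, 165.0, 59.0], [533.0, 168.0, 60.0], [531.0, 170.0, 60.0], [531.0, 160.0, 61.0], [531.0, 165.0, 61.0], [527.0, 168.0, 61.0], [515.0, 164.0, 61.0], [532.0, 155.0, 61.0], [523.0, 166.0, 62.0]]
```

View pics/s8c.png

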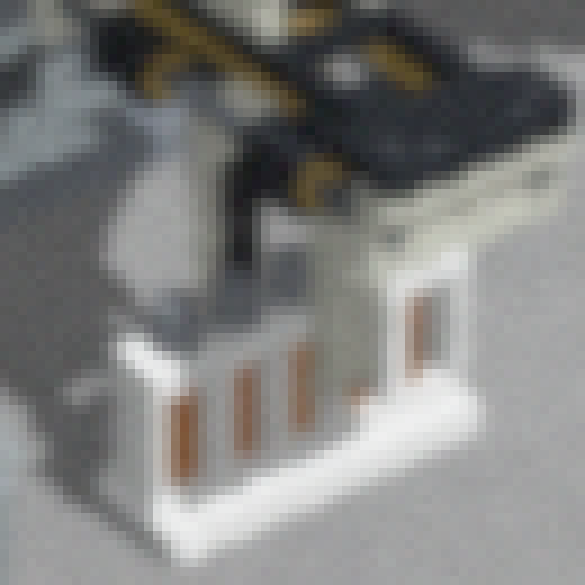

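>>> {"api": "step_arm", "payload": {
  "motion": [
    [0,0,-1.0,0,0,0,4.5],
    [0,0,0,0,0,0,4.5],
    [0,0,0,0,0,0,1.5],
    [0,0,0,0,0,0,1.5],
    [0,0,0,0,0,0,1.5]
  ]
}}

```text
time_s: 7.25
tool_pos: [524.0, 129.1, 3.5]
eef_rot: [3.141, -0.002, 1.681]
wrist_force: [0.8, -0.4, 0.6]
opening: 0.273
```

>>> {"api": "step_arm", "payload": {
  "motion": [
    [0,0,0,0,0,0,1.5],
    [0,0,0,0,0,0,1.5],
    [0,0,0,0,0,0,1.5]
  ]
}}

```text
time_s: 7.55
tool_pos: [523.8, 129.1, 3.6]
eef_rot: [3.141, -0.002, 1.681]
wrist_force: [-0.3, -0.1, -2.2]
opening: 0.236
```

```bash
python3 - <<'E'
from h import *
o=monitor.observe(); print(o['time_s'],o['tool_pos'],o['eef_rot'],o['wrist_force'])
s=snap('scene','s9.png'); a=s['image'][175:240,225:290]; cv2.imwrite('pics/s9c.png',cv2.resize(a,None,fx=9,fy=9,interpolation=cv2.INTER_NEAREST))
E
```

```text
7.55 [523.80719107 129.0801897    3.56210547] [ 3.14124757e+00 -1.90506501e-03  1.68103063e+00] [-0.28738493 -0.05290732 -2.1626851 ]
```

View pics/s9c.png

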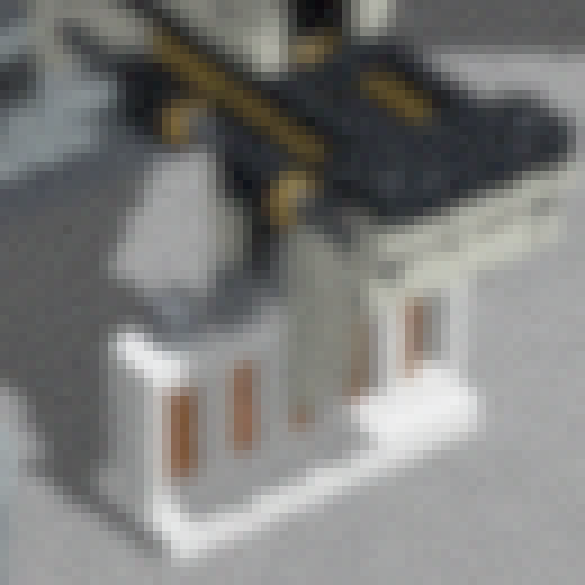

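>>> {"api": "step_arm", "payload": {
  "motion": [
    [0,0,1.5,0,0,0,1.5],
    [0,0,2.5,0,0,0,1.5],
    [0,0,2.5,0,0,0,1.5],
    [0,0,0,0,0,0,1.5]
  ]
}}

```text
time_s: 8.0
tool_pos: [522.6, 128.8, 69.5]
eef_rot: [-3.139, -0.002, 1.681]
wrist_force: [-0.5, 0.4, -2.5]
opening: 0.233
```

```bash
python3 - <<'E'
from h import *
o=monitor.observe(); print(o['time_s'],o['tool_pos'],o['eef_rot'],o['wrist_force'])
s=snap('scene','s10.png'); a=s['image'][130:260,190:320]; cv2.imwrite('pics/s10c.png',cv2.resize(a,None,fx=4.5,fy=4.5,interpolation=cv2.INTER_CUBIC))
E
```

```text
8.0 [522.60432548 128.75023148  69.47621552] [-3.13900734e+00 -1.65217924e-03  1.68096553e+00] [-0.46797325  0.37095542 -2.49868874]
```

View pics/s10c.png

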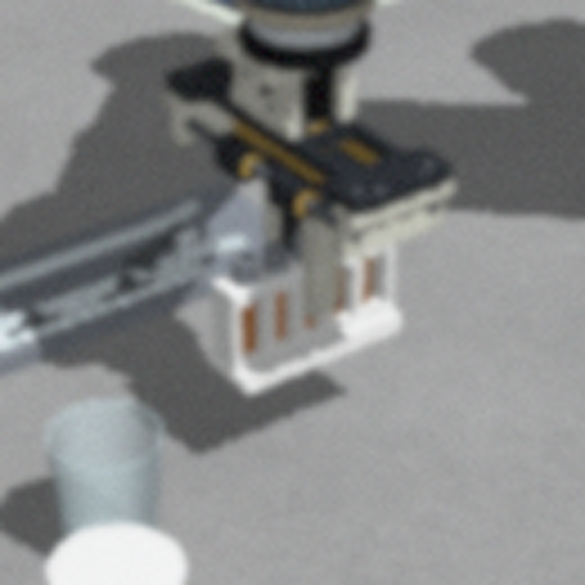

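>>> {"api": "step_arm", "payload": {
  "motion": [
    [-0.8,-2,0,0,-0.002,0.002,1.5],
    [-1.5,-3.5,0,0,0,0.002,1.5],
    [-1.5,-3.5,0,0,0,0.002,1.5],
    [-1.5,-3.5,0,0,0,0,1.5],
    [-1.5,-3.5,0,0,0,0,1.5]
  ]
}}

```text
time_s: 8.55
tool_pos: [449.3, -32.8, 61.7]
eef_rot: [-3.134, -0.003, 1.693]
wrist_force: [1.5, -0.8, -2.3]
opening: 0.232
```

>>> {"api": "step_arm", "payload": {
  "motion": [
    [-1.4,-3.4,0,0,0,0,1.5],
    [-0.8,-2.4,0,0,0,0,1.5],
    [0,0,0,0,0,0,1.5],
    [0,0,0,0,0,0,1.5]
  ]
}}

```text
time_s: 8.95
tool_pos: [421.7, -95.1, 57.1]
eef_rot: [-3.127, -0.005, 1.689]
wrist_force: [0.1, 0.4, -1.4]
opening: 0.234
```

>>> {"api": "step_arm", "payload": {
  "motion": [
    [0.2,-1.2,0,-0.003,-0.014,-0.002,1.5],
    [0,0,0,0,0,0,1.5],
    [0,0,0,0,0,0,1.5]
  ]
}}

```text
time_s: 9.25
tool_pos: [423.9, -106.4, 55.9]
eef_rot: [-3.141, -0.001, 1.688]
wrist_force: [0.4, -0.0, -1.2]
opening: 0.237
```

```bash
python3 - <<'E'
from h import *
o=monitor.observe(); print(o['time_s'],o['tool_pos'],o['eef_rot'],o['wrist_force'])
s=snap('scene','s11.png'); a=s['image'][110:230,170:320]; cv2.imwrite('pics/s11c.png',cv2.resize(a,None,fx=4.5,fy=4.5,interpolation=cv2.INTER_CUBIC))
s=snap('top','t11.png'); a=s['image'][120:280,260:400]; cv2.imwrite('pics/t11c.png',cv2.resize(a,None,fx=3.7,fy=3.7,interpolation=cv2.INTER_CUBIC))
E
```

```text
9.25 [ 423.9351214  -106.41274297   55.9476674 ] [-3.14071898e+00 -1.21279862e-03  1.68845250e+00] [ 0.43498436 -0.04021565 -1.23408651]
```

View pics/s11c.png

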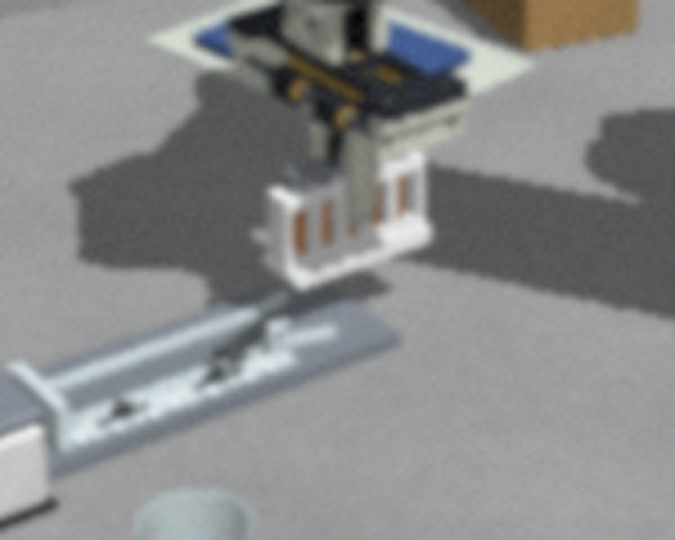

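View pics/t11c.png

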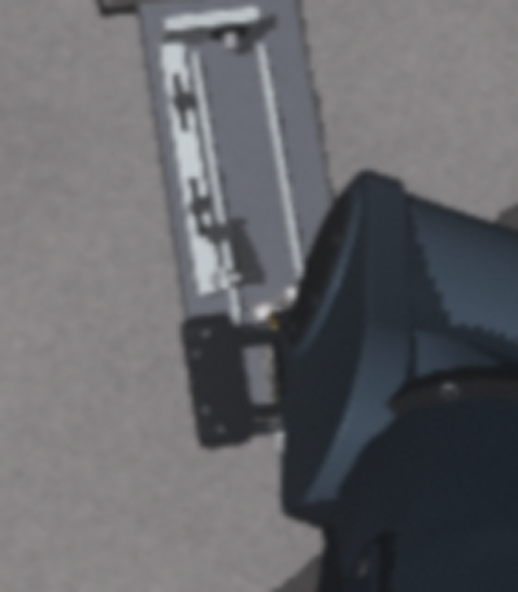

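```bash
cat > loc.py <<'E'
from h import *
Y=0.116; ex=np.array([np.cos(Y),np.sin(Y)]); ey=np.array([-ex[1],ex[0]]); ORG=np.array([487.26,-99.6])
def local(P): 
    d=P[...,:2]-ORG; return np.stack([d@ex,d@ey,P[...,2]],-1)
E
python3 - <<'E'
from loc import *
s=snap('scene','s12.png'); L=local(cloud(s)); b=s['image'].astype(int)
m=(L[...,0]>-150)&(L[...,0]<30)&(np.abs(L[...,1])<40)&(L[...,2]>42)&(L[...,2]<140)
h=L[m]
foot=h[(h[:,2]>52)&(h[:,2]<65)]; print('foot',len(foot),np.percentile(foot[:,0],[0,2,50,98,100]),np.percentile(foot[:,1],[2,50,90,98]))
side=h[(h[:,2]>68)&(h[:,2]<115)&(h[:,0]<-20)&(h[:,0]>-110)]; print('side y',np.percentile(side[:,1],[10,25,50,75,90]))
print('zmin',np.percentile(h[:,2],[0,1,5]))
k=(h[:,2]>53)&(h[:,2]<64)&(h[:,1]>16)&(h[:,0]<-25); print('foot side fit',k.sum(),np.polyfit(h[k,0],h[k,1],1),np.median(h[k,1]))
k=(h[:,2]>70)&(h[:,2]<114)&(h[:,0]>-12); print('front body face x',np.median(h[k,0]),np.percentile(h[k,0],[5,95]),k.sum())
E
```

```text
foot 142 [-123.86095171 -120.40675606  -50.42770189   -1.62320747   -0.61846952] [-14.70233845  18.78430338  22.99422149  25.24225744]
side y [ 3.49593662  6.27002374 10.03744671 13.18255338 21.24596182]
zmin [42.04985171 53.78576066 57.59386118]
foot side fit 61 [7.64285427e-03 2.10725027e+01] 20.68103657500095
front body face x -3.121606163949001 [-7.57116794 -0.88071357] 71
```

>>> {"api": "step_arm", "payload": {
  "motion": [
    [0,-0.05,-1.5,0,0,-0.001,1.5],
    [0,0,-1.2,0,0,0,1.5],
    [0,0,0,0,0,0,1.5],
    [0,0,0,0,0,0,1.5]
  ]
}}

```text
time_s: 9.8
tool_pos: [424.9, -106.1, 29.2]
eef_rot: [3.141, -0.0, 1.689]
wrist_force: [0.4, 0.6, -1.8]
opening: 0.232
```

>>> {"api": "step_arm", "payload": {
  "motion": [
    [-0.05,-0.12,-0.6,0,0,-0.002,1.5],
    [0,0,-0.3,0,0,0,1.5],
    [0,0,0,0,0,0,1.5]
  ]
}}

```text
time_s: 10.1
tool_pos: [425.1, -107.4, 20.6]
eef_rot: [3.139, 0.0, 1.688]
wrist_force: [0.8, -0.2, -2.6]
opening: 0.236
```

>>> {"api": "step_arm", "payload": {
  "motion": [
    [0,0,-0.2,0,0,0,1.5],
    [0,0,0,0,0,0,1.5]
  ]
}}

```text
time_s: 10.3
tool_pos: [425.2, -107.5, 18.6]
eef_rot: [3.139, 0.001, 1.688]
wrist_force: [-0.6, 0.3, -2.2]
opening: 0.234
```

>>> {"api": "step_arm", "payload": {
  "motion": [
    [-0.05,0.02,-0.15,0,0.002,-0.001,1.5],
    [0,0,0,0,0,0,1.5]
  ]
}}

```text
time_s: 10.5
tool_pos: [424.7, -107.3, 17.1]
eef_rot: [3.141, 0.0, 1.686]
wrist_force: [0.0, 0.2, -1.3]
opening: 0.229
```

>>> {"api": "step_arm", "payload": {
  "motion": [
    [0,0,-0.1,0,0,0,1.5],
    [0,0,0,0,0,0,1.5]
  ]
}}

```text
time_s: 10.7
tool_pos: [424.8, -107.3, 16.1]
eef_rot: [3.141, 0.0, 1.686]
wrist_force: [0.5, -0.1, -1.4]
opening: 0.236
```

>>> {"api": "step_arm", "payload": {
  "motion": [
    [0,0,-0.1,0,0,0,1.5],
    [0,0,0,0,0,0,1.5]
  ]
}}

```text
time_s: 10.9
tool_pos: [425.0, -107.4, 15.3]
eef_rot: [3.14, 0.001, 1.686]
wrist_force: [-0.6, -1.3, -1.9]
opening: 0.238
```

>>> {"api": "step_arm", "payload": {
  "motion": [
    [0,0,-0.08,0,0,0,1.5],
    [0,0,0,0,0,0,1.5]
  ]
}}

```text
time_s: 11.1
tool_pos: [425.2, -107.5, 15.5]
eef_rot: [3.14, 0.001, 1.687]
wrist_force: [-0.1, -0.1, -2.3]
opening: 0.23
```

>>> {"api": "step_arm", "payload": {
  "motion": [
    [0,0,-0.05,0,0,0,1.5],
    [0,0,0,0,0,0,1.5]
  ]
}}

```text
time_s: 11.3
tool_pos: [425.3, -107.6, 15.3]
eef_rot: [3.14, 0.001, 1.686]
wrist_force: [-0.9, 0.4, 0.0]
opening: 0.234
```

>>> {"api": "step_arm", "payload": {
  "motion": [
    [0.8,0.12,0.02,0,0.001,0,1.5],
    [0.8,0.12,0,0,0,0,1.5],
    [0.8,0.09,0,0,0,0,1.5],
    [0,0,0,0,0,0,1.5]
  ]
}}

```text
time_s: 11.7
tool_pos: [447.1, -103.9, 15.6]
eef_rot: [-3.135, -0.001, 1.687]
wrist_force: [1.8, -0.3, 0.7]
opening: 0.231
```

>>> {"api": "step_arm", "payload": {
  "motion": [
    [0.8,0.05,0,0,-0.005,0,1.5],
    [0.8,0.08,0,0,0,0,1.5],
    [0.8,0.08,0,0,0,0,1.5],
    [0,0,0,0,0,0,1.5]
  ]
}}

```text
time_s: 12.1
tool_pos: [469.0, -101.2, 15.7]
eef_rot: [-3.132, -0.002, 1.688]
wrist_force: [1.3, -0.9, -0.6]
opening: 0.237
```

>>> {"api": "step_arm", "payload": {
  "motion": [
    [0,-0.05,0,0.001,-0.009,-0.001,1.5],
    [0.8,0.08,0,0,-0.002,0,1.5],
    [0.8,0.09,0,0,-0.002,0,1.5],
    [0,0,0,0,-0.002,0,1.5]
  ]
}}

```text
time_s: 12.5
tool_pos: [484.2, -99.6, 15.4]
eef_rot: [3.138, -0.003, 1.687]
wrist_force: [3.3, 0.9, 2.0]
opening: 0.235
```

```bash
python3 - <<'E'
from loc import *
o=monitor.observe(); print(o['time_s'],o['tool_pos'],o['eef_rot'],o['wrist_force'])
s=snap('scene','s13.png'); a=s['image'][110:230,150:300]; cv2.imwrite('pics/s13c.png',cv2.resize(a,None,fx=5,fy=5,interpolation=cv2.INTER_CUBIC))
s=snap('top','t13.png'); a=s['image'][110:240,270:370]; cv2.imwrite('pics/t13c.png',cv2.resize(a,None,fx=4.5,fy=4.5,interpolation=cv2.INTER_CUBIC))
E
```

```text
12.5 [484.22236635 -99.55315241  15.38496717] [ 3.13849178e+00 -2.94278458e-03  1.68727147e+00] [3.26411526 0.90094815 1.9926689 ]
```

View pics/s13c.png

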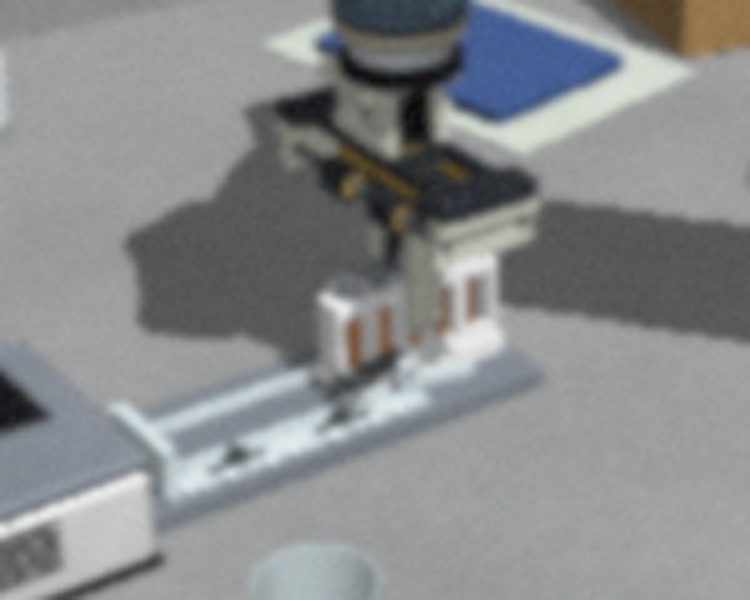

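View pics/t13c.png

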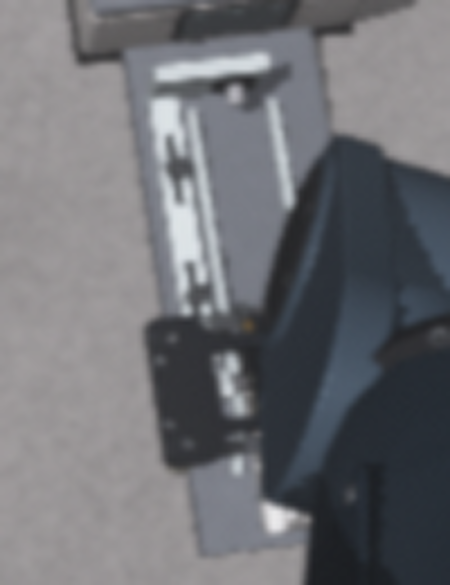

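>>> {"api": "step_arm", "payload": {
  "motion": [
    [0.8,0.06,0,0.001,0.001,-0.001,1.5],
    [0.9,0.09,0,0,-0.001,0,1.5],
    [0.9,0.1,0,0,-0.001,0,1.5],
    [0.5,0.06,0,0,0,0,1.5],
    [0,0,0,0,0,0,1.5]
  ]
}}

```text
time_s: 13.1
tool_pos: [510.8, -96.1, 15.6]
eef_rot: [-3.135, -0.007, 1.686]
wrist_force: [0.6, -0.9, 1.6]
opening: 0.236
```

```bash
python3 - <<'E'
from loc import *
o=monitor.observe(); print(o['time_s'],o['tool_pos'],o['eef_rot'],o['wrist_force'])
t=snap('top','t14.png'); L=local(cloud(t))
k=(L[...,0]>150)&(L[...,0]<222)&(L[...,1]<12)&(L[...,1]>-12)&(L[...,2]>18)
q=L[k]; q=q[q[:,0].argsort()]; print(q.round(0).tolist()[:70])
k=(L[...,0]>150)&(L[...,0]<222)&(L[...,1]<46)&(L[...,1]>12)&(L[...,2]>26)
q=L[k]; q=q[q[:,0].argsort()]; print(q.round(0).tolist()[:60])
s=snap('scene','s14.png'); L=local(cloud(s))
k=(L[...,0]>160)&(L[...,0]<222)&(L[...,1]<25)&(L[...,1]>-20)&(L[...,2]>20)
q=L[k]; q=q[q[:,0].argsort()]; print('scene',q.round(0).tolist()[:70])
a=s['image'][120:220,150:275]; cv2.imwrite('pics/s14c.png',cv2.resize(a,None,fx=6,fy=6,interpolation=cv2.INTER_CUBIC))
E
```

```text
13.1 [510.77817769 -96.13958079  15.64711558] [-3.13490344 -0.00653321  1.68621785] [ 0.56253999 -0.88184621  1.62307705]
[[176.0, 1.0, 34.0], [176.0, 0.0, 41.0], [177.0, -2.0, 32.0], [177.0, 3.0, 32.0], [178.0, -4.0, 34.0], [178.0, 4.0, 37.0], [179.0, 1.0, 36.0], [180.0, 2.0, 39.0], [180.0, -1.0, 38.0], [180.0, -4.0, 36.0], [181.0, 4.0, 36.0], [182.0, -1.0, 39.0], [184.0, 0.0, 35.0], [184.0, 3.0, 36.0], [185.0, 1.0, 39.0], [185.0, -2.0, 38.0], [185.0, -1.0, 46.0], [186.0, 3.0, 38.0], [186.0, -11.0, 33.0], [186.0, 11.0, 40.0], [186.0, -8.0, 33.0], [186.0, 2.0, 44.0], [186.0, 9.0, 31.0], [186.0, 8.0, 38.0], [187.0, -10.0, 39.0], [187.0, -6.0, 32.0], [187.0, -4.0, 40.0], [187.0, 4.0, 43.0], [187.0, 4.0, 27.0], [187.0, 5.0, 35.0], [187.0, 6.0, 28.0], [188.0, 11.0, 43.0], [188.0, -8.0, 35.0], [188.0, 8.0, 41.0], [188.0, 5.0, 39.0], [189.0, -7.0, 42.0], [189.0, -10.0, 41.0], [189.0, 1.0, 43.0], [189.0, -2.0, 42.0], [189.0, -5.0, 41.0], [190.0, 12.0, 31.0], [190.0, 3.0, 41.0], [190.0, 6.0, 42.0], [190.0, -1.0, 46.0], [191.0, 4.0, 48.0], [191.0, -4.0, 45.0], [191.0, 9.0, 49.0], [191.0, -8.0
[... 2118 characters left out ...]
 48.0], [197.0, -16.0, 47.0], [197.0, 15.0, 49.0], [197.0, 21.0, 48.0], [197.0, 5.0, 50.0], [198.0, -13.0, 45.0], [199.0, -5.0, 49.0], [199.0, 7.0, 48.0], [200.0, 3.0, 50.0], [200.0, 14.0, 45.0], [200.0, 8.0, 46.0], [200.0, -16.0, 47.0], [200.0, 21.0, 49.0], [200.0, 23.0, 22.0], [200.0, -10.0, 44.0], [200.0, 2.0, 39.0], [200.0, 20.0, 39.0], [200.0, -2.0, 48.0], [201.0, 15.0, 43.0], [201.0, 22.0, 47.0], [201.0, 17.0, 51.0], [201.0, 4.0, 44.0], [201.0, 16.0, 40.0], [201.0, -8.0, 41.0], [201.0, -14.0, 42.0], [201.0, -15.0, 38.0], [202.0, -1.0, 45.0], [202.0, 11.0, 41.0], [202.0, 12.0, 45.0], [202.0, -0.0, 42.0], [202.0, 25.0, 45.0], [202.0, -6.0, 39.0], [203.0, -11.0, 48.0], [203.0, 8.0, 51.0]]
```

View pics/s14c.png

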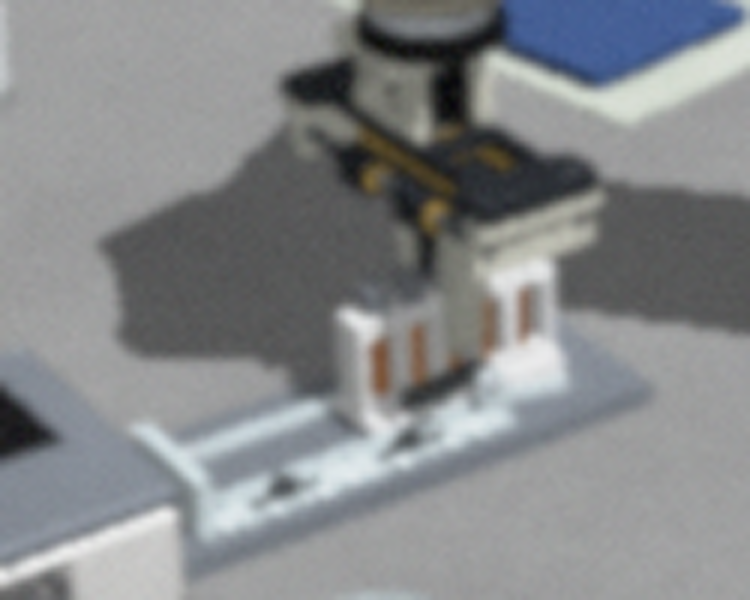

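>>> {"api": "step_arm", "payload": {
  "motion": [
    [0.6,0.03,0.02,-0.006,-0.008,0.001,1.5],
    [0.8,0.08,0,0,-0.001,0,1.5],
    [0.8,0.08,0,0,-0.001,0,1.5],
    [0.8,0.08,0,0,-0.001,0,1.5],
    [0,0,0,0,0,0,1.5]
  ]
}}

```text
time_s: 13.7
tool_pos: [540.9, -93.0, 15.3]
eef_rot: [-3.141, -0.0, 1.687]
wrist_force: [0.5, 0.8, -0.4]
opening: 0.235
```

>>> {"api": "step_arm", "payload": {
  "motion": [
    [0.8,0.07,0.02,0,-0.001,0,1.5],
    [0.8,0.08,0,0,-0.001,0,1.5],
    [0.8,0.09,0,0,-0.001,0,1.5],
    [0.6,0.07,0,0,-0.001,0,1.5],
    [0,0,0,0,0,0,1.5]
  ]
}}

```text
time_s: 14.2
tool_pos: [571.7, -89.5, 15.3]
eef_rot: [3.141, -0.0, 1.688]
wrist_force: [1.7, -0.1, 1.6]
opening: 0.236
```

>>> {"api": "step_arm", "payload": {
  "motion": [
    [0.7,0.07,0.01,0,-0.001,-0.001,1.5],
    [0.7,0.08,0,0,-0.001,0,1.5],
    [0.5,0.06,0,0,-0.001,0,1.5],
    [0,0,0,0,0,0,1.5]
  ]
}}

```text
time_s: 14.6
tool_pos: [590.8, -87.3, 15.3]
eef_rot: [3.14, -0.001, 1.687]
wrist_force: [0.0, 0.9, 1.5]
opening: 0.234
```

```bash
cat > chk.py <<'E'
import sys
from loc import *
n=sys.argv[1]
o=monitor.observe(); print(o['time_s'],o['tool_pos'].round(2),o['eef_rot'].round(4),o['wrist_force'].round(2))
s=snap('scene','s%s.png'%n); a=s['image'][120:220,140:265]; cv2.imwrite('pics/s%sc.png'%n,cv2.resize(a,None,fx=6,fy=6,interpolation=cv2.INTER_CUBIC))
L=local(cloud(s)); m=(np.abs(L[...,0]-122)<80)&(np.abs(L[...,1])<12)&(L[...,2]>32)&(L[...,2]<76)
q=L[m]; print('body nose-face x pct',np.percentile(q[:,0],[50,90,97,99.5]))
E
python3 chk.py 15
```

```text
14.6 [590.78 -87.27  15.31] [ 3.1396e+00 -5.0000e-04  1.6869e+00] [0.   0.85 1.51]
body nose-face x pct [126.61002319 165.5894665  196.58086053 200.77597391]
```

View pics/s15c.png

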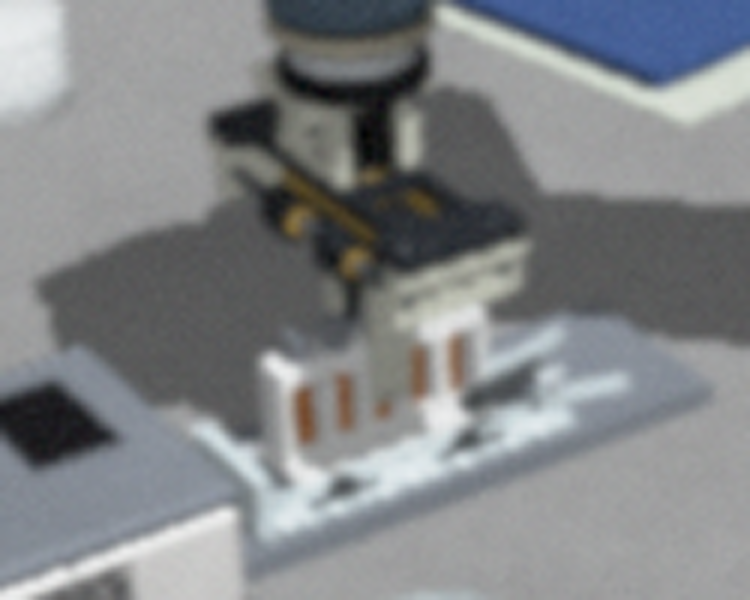

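>>> {"api": "step_arm", "payload": {
  "motion": [
    [0.4,0.04,0.01,0,0,0,1.5],
    [0.3,0.03,0,0,0,0,1.5],
    [0,0,0,0,0,0,1.5]
  ]
}}

```text
time_s: 14.95
tool_pos: [597.6, -86.5, 15.3]
eef_rot: [3.141, -0.001, 1.687]
wrist_force: [-0.7, -0.3, 2.0]
opening: 0.234
```

>>> {"api": "step_arm", "payload": {
  "motion": [
    [0.2,0.02,0,0,0,0,1.5],
    [0,0,0,0,0,0,1.5]
  ]
}}

```text
time_s: 15.15
tool_pos: [599.7, -86.3, 15.3]
eef_rot: [3.14, -0.001, 1.687]
wrist_force: [0.5, 0.3, 0.4]
opening: 0.239
```

>>> {"api": "step_arm", "payload": {
  "motion": [
    [0.2,0.02,0,0,0,0,1.5],
    [0,0,0,0,0,0,1.5]
  ]
}}

```text
time_s: 15.35
tool_pos: [601.9, -86.1, 15.3]
eef_rot: [3.14, -0.001, 1.687]
wrist_force: [0.8, 0.3, 0.5]
opening: 0.235
```

>>> {"api": "step_arm", "payload": {
  "motion": [
    [0.2,0.02,0,0,0,0,1.5],
    [0,0,0,0,0,0,1.5]
  ]
}}

```text
time_s: 15.55
tool_pos: [603.7, -85.9, 15.3]
eef_rot: [3.141, -0.001, 1.687]
wrist_force: [-1.8, 0.4, 1.9]
opening: 0.231
```

>>> {"api": "step_arm", "payload": {
  "motion": [
    [0.15,0.02,0,0,0,0,1.5],
    [0,0,0,0,0,0,1.5]
  ]
}}

```text
time_s: 15.75
tool_pos: [604.2, -85.8, 15.4]
eef_rot: [-3.14, -0.001, 1.687]
wrist_force: [-1.2, 0.2, 2.0]
opening: 0.236
```

>>> {"api": "step_arm", "payload": {
  "motion": [
    [0.1,0.01,0,0,0,0,1.5],
    [0,0,0,0,0,0,1.5]
  ]
}}

```text
time_s: 15.95
tool_pos: [604.3, -85.8, 15.5]
eef_rot: [-3.138, -0.001, 1.687]
wrist_force: [-2.0, 0.1, 0.9]
opening: 0.237
```

>>> {"api": "step_arm", "payload": {
  "motion": [
    [0.1,0.01,0,0,0,0,1.5],
    [0,0,0,0,0,0,1.5]
  ]
}}

```text
time_s: 16.15
tool_pos: [604.6, -85.8, 15.6]
eef_rot: [-3.136, -0.002, 1.687]
wrist_force: [-1.4, 0.2, 0.1]
opening: 0.233
```

>>> {"api": "step_arm", "payload": {
  "motion": [
    [0.25,0.03,-0.01,0,-0.007,0,1.5],
    [0,0,0,0,0,0,1.5]
  ]
}}

```text
time_s: 16.35
tool_pos: [606.4, -85.5, 15.3]
eef_rot: [-3.141, -0.001, 1.687]
wrist_force: [-2.3, -0.3, 2.2]
opening: 0.234
```

>>> {"api": "step_arm", "payload": {
  "motion": [
    [0.25,0.03,0,0,-0.004,0,1.5]
  ]
}}

```text
time_s: 16.45
tool_pos: [607.6, -85.3, 15.3]
eef_rot: [3.141, -0.001, 1.687]
wrist_force: [-12.9, -2.8, 11.6]
opening: 0.231
```

>>> {"api": "step_arm", "payload": {
  "motion": [
    [0,0,0,0,0,0,1.5]
  ]
}}

```text
time_s: 16.55
tool_pos: [607.6, -85.4, 15.3]
eef_rot: [3.141, -0.001, 1.687]
wrist_force: [-0.7, -0.2, 1.8]
opening: 0.238
```

```bash
python3 chk.py 16
```

```text
16.55 [607.64 -85.36  15.32] [ 3.1410e+00 -1.1000e-03  1.6872e+00] [-0.72 -0.2   1.77]
body nose-face x pct [140.84058107 182.16136778 199.29328977 200.97667936]
```

View pics/s16c.png

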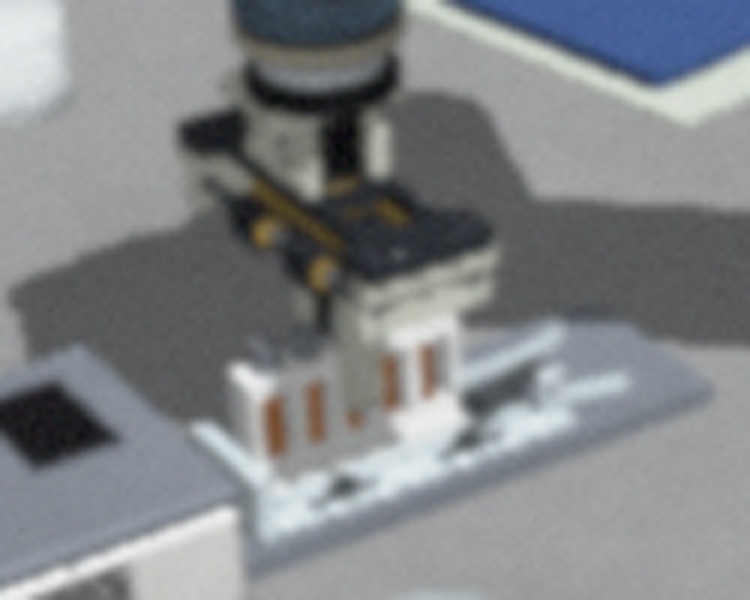

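```bash
cat > ck.py <<'E'
from loc import *
i0=cv2.imread('pics/scene0.png')
def catch(fr,tag):
    s=viewer.snapshot('scene'); L=local(cloud(s))
    m=(L[...,0]>15)&(L[...,0]<70)&(L[...,1]>10)&(L[...,1]<23)&(L[...,2]>22)&(L[...,2]<50)
    q=L[m]
    for a in range(15,70,8):
        k=(q[:,0]>=a)&(q[:,0]<a+8); 
        if k.sum(): print(a,k.sum(),'zmax %.0f med %.0f'%(np.percentile(q[k,2],90),np.median(q[k,2])),end=' | ')
    print()
    cv2.imwrite('pics/'+tag+'.png',cv2.resize(s['image'][165:205,190:260],None,fx=10,fy=10,interpolation=cv2.INTER_CUBIC))
    o=monitor.observe(); print(o['time_s'],o['tool_pos'].round(2),o['wrist_force'].round(1))
import sys
catch(None,sys.argv[1])
E
python3 ck.py c1
```

```text
15 1 zmax 37 med 37 | 23 9 zmax 41 med 37 | 31 10 zmax 38 med 33 | 39 4 zmax 37 med 34 | 47 4 zmax 36 med 35 | 55 7 zmax 38 med 35 | 63 17 zmax 45 med 30 | 
16.65 [607.65 -85.35  15.3 ] [-3.6 -0.4  3.5]
```

View pics/c1.png

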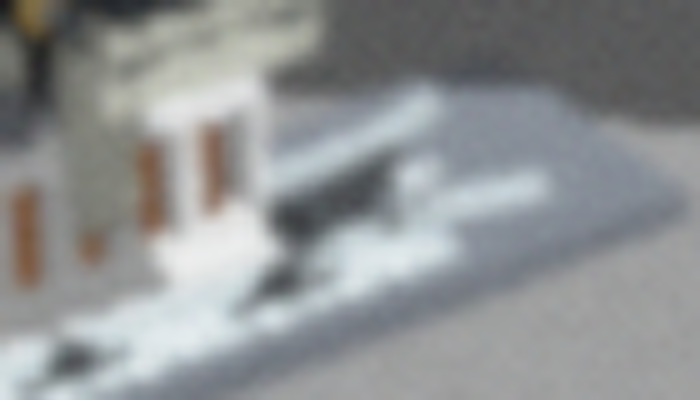

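>>> {"api": "step_arm", "payload": {
  "motion": [
    [0.2,0.02,0,0,-0.002,0,1.5]
  ]
}}

```text
time_s: 16.75
tool_pos: [608.3, -85.3, 15.3]
eef_rot: [-3.141, -0.001, 1.687]
wrist_force: [-14.6, -3.4, 12.0]
opening: 0.236
```

```bash
python3 ck.py c2
```

```text
15 1 zmax 38 med 38 | 23 8 zmax 41 med 39 | 31 8 zmax 38 med 34 | 39 5 zmax 37 med 34 | 47 3 zmax 36 med 34 | 55 4 zmax 36 med 30 | 63 14 zmax 45 med 31 | 
16.8 [608.47 -85.23  15.31] [-11.5  -2.6   8.8]
```

>>> {"api": "step_arm", "payload": {
  "motion": [
    [0.15,0.02,0.03,0,-0.001,0,1.5]
  ]
}}

```text
time_s: 16.9
tool_pos: [608.8, -85.2, 15.4]
eef_rot: [-3.139, -0.001, 1.687]
wrist_force: [-8.8, -1.5, 4.0]
opening: 0.234
```

```bash
python3 ck.py c3
```

```text
15 1 zmax 40 med 40 | 23 7 zmax 39 med 35 | 31 9 zmax 39 med 36 | 39 5 zmax 35 med 33 | 47 3 zmax 37 med 36 | 55 6 zmax 36 med 31 | 63 13 zmax 45 med 34 | 
16.95 [608.94 -85.17  15.41] [-9.6 -2.3  6.3]
```

>>> {"api": "step_arm", "payload": {
  "motion": [
    [0.2,0.02,0.01,0,-0.002,0,1.5]
  ]
}}

```text
time_s: 17.05
tool_pos: [609.4, -85.1, 15.5]
eef_rot: [-3.138, -0.002, 1.688]
wrist_force: [-13.3, -2.2, 9.9]
opening: 0.236
```

```bash
python3 ck.py c4
```

```text
15 3 zmax 40 med 39 | 23 8 zmax 40 med 35 | 31 7 zmax 38 med 35 | 39 7 zmax 36 med 35 | 47 5 zmax 37 med 35 | 55 6 zmax 36 med 32 | 63 14 zmax 47 med 30 | 
17.1 [609.67 -85.12  15.46] [-10.6  -1.6   7.1]
```

>>> {"api": "step_arm", "payload": {
  "motion": [
    [0.15,0.02,0.01,0,-0.005,0,1.5]
  ]
}}

```text
time_s: 17.2
tool_pos: [609.9, -85.1, 15.4]
eef_rot: [-3.14, -0.001, 1.688]
wrist_force: [-11.0, -1.8, 7.4]
opening: 0.235
```

```bash
python3 ck.py c5
```

```text
15 2 zmax 38 med 37 | 23 10 zmax 38 med 34 | 31 5 zmax 37 med 35 | 39 6 zmax 35 med 33 | 47 5 zmax 36 med 35 | 55 7 zmax 35 med 30 | 63 17 zmax 46 med 33 | 
17.25 [609.82 -85.03  15.35] [-10.1  -2.2   8.7]
```

>>> {"api": "step_arm", "payload": {
  "motion": [
    [0.18,0.02,0.02,0,-0.002,0,1.5]
  ]
}}

```text
time_s: 17.35
tool_pos: [610.0, -85.0, 15.4]
eef_rot: [-3.139, -0.002, 1.688]
wrist_force: [-11.8, -1.8, 8.7]
opening: 0.235
```

```bash
python3 ck.py c6
```

```text
15 3 zmax 40 med 37 | 23 10 zmax 39 med 34 | 31 6 zmax 36 med 35 | 39 5 zmax 36 med 35 | 47 5 zmax 35 med 34 | 55 6 zmax 35 med 29 | 63 13 zmax 46 med 33 | 
17.4 [610.25 -85.02  15.47] [-10.9  -2.1   7.7]
```

View pics/c6.png

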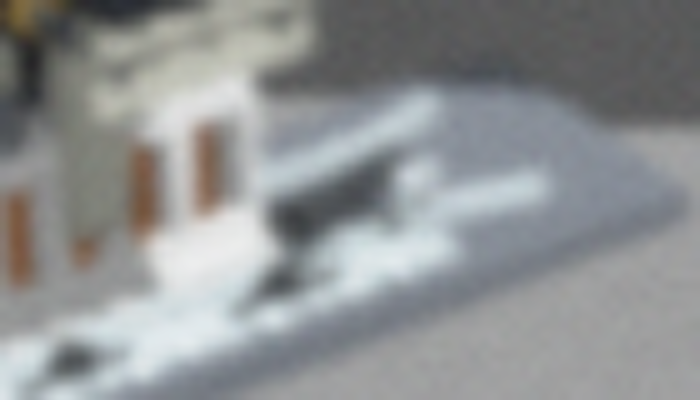

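>>> {"api": "step_arm", "payload": {
  "motion": [
    [0.2,0.02,0.04,0,-0.004,0,1.5]
  ]
}}

```text
time_s: 17.5
tool_pos: [610.9, -84.9, 15.4]
eef_rot: [-3.14, -0.002, 1.688]
wrist_force: [-8.9, -3.6, 2.1]
opening: 0.232
```

```bash
python3 ck.py c7
```

```text
15 3 zmax 39 med 37 | 23 8 zmax 40 med 36 | 31 7 zmax 39 med 36 | 39 7 zmax 38 med 34 | 47 5 zmax 38 med 35 | 55 7 zmax 34 med 29 | 63 15 zmax 39 med 28 | 
17.55 [610.96 -84.92  15.39] [-9.  -2.7  4.6]
```

>>> {"api": "step_arm", "payload": {
  "motion": [
    [0.15,0.02,0.02,0,-0.003,0,1.5]
  ]
}}

```text
time_s: 17.65
tool_pos: [611.0, -84.9, 15.4]
eef_rot: [-3.14, -0.002, 1.688]
wrist_force: [-13.1, -2.7, 11.2]
opening: 0.233
```

```bash
python3 ck.py c8
```

```text
15 4 zmax 40 med 38 | 23 7 zmax 38 med 36 | 31 9 zmax 37 med 34 | 39 7 zmax 38 med 35 | 47 3 zmax 34 med 33 | 55 6 zmax 36 med 32 | 63 16 zmax 46 med 31 | 
17.7 [610.98 -84.96  15.43] [-11.9  -3.5   8.2]
```

>>> {"api": "step_arm", "payload": {
  "motion": [
    [0.2,0.02,0.03,0,-0.003,0,1.5]
  ]
}}

```text
time_s: 17.8
tool_pos: [611.4, -84.9, 15.4]
eef_rot: [-3.139, -0.002, 1.688]
wrist_force: [-10.2, -2.5, 6.8]
opening: 0.236
```

```bash
python3 ck.py c9
```

```text
15 3 zmax 38 med 37 | 23 9 zmax 39 med 36 | 31 10 zmax 37 med 33 | 39 7 zmax 36 med 34 | 47 5 zmax 36 med 35 | 55 7 zmax 34 med 32 | 63 10 zmax 35 med 26 | 
17.85 [611.56 -84.87  15.45] [-11.7  -2.4   7. ]
```

View pics/c9.png

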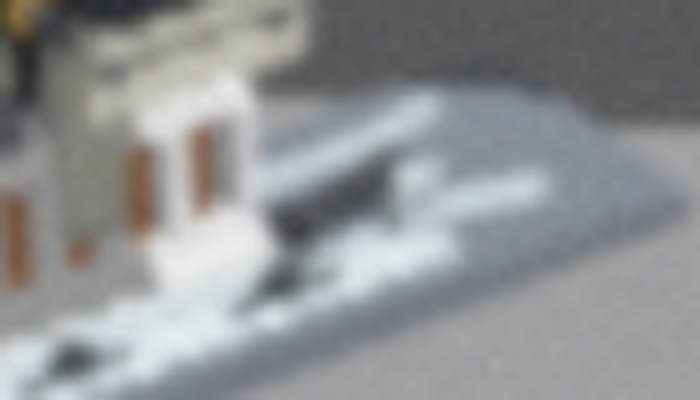

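```bash
python3 - <<'E'
from loc import *
s=snap('top','t20.png'); a=s['image'][110:220,280:360]; cv2.imwrite('pics/t20c.png',cv2.resize(a,None,fx=5.4,fy=5.4,interpolation=cv2.INTER_CUBIC))
s=snap('scene','s20.png'); a=s['image'][165:215,155:235]; cv2.imwrite('pics/s20c.png',cv2.resize(a,None,fx=9,fy=9,interpolation=cv2.INTER_CUBIC))
L=local(cloud(s))
m=(L[...,1]>13)&(L[...,1]<23)&(L[...,2]>14)&(L[...,2]<30)&(L[...,0]>50)&(L[...,0]<205)
q=L[m]; print(np.percentile(q[:,0],[0,2,98,100]))
for nm in['body']:
    m=(np.abs(L[...,1])<13)&(L[...,2]>52)&(L[...,2]<76)&(L[...,0]>40)&(L[...,0]<222); q=L[m]; print(np.percentile(q[:,0],[0,1,5,95,99,100]))
E
```

```text
[ 50.16060473  57.8408708  175.44325958 179.07559057]
[ 65.25038413  67.10955111  70.74906908 186.20079087 186.89034772
 186.94286931]
```

View pics/t20c.png

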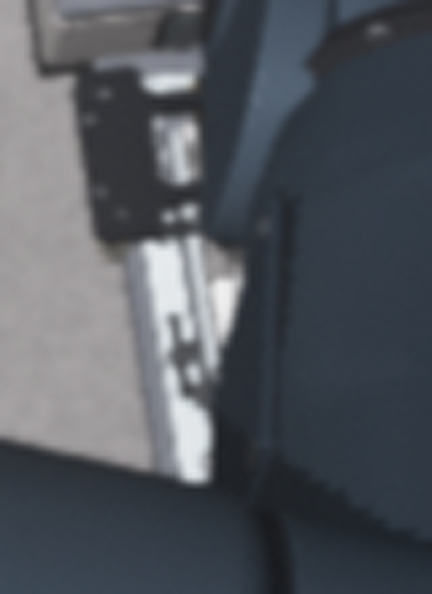

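View pics/s20c.png

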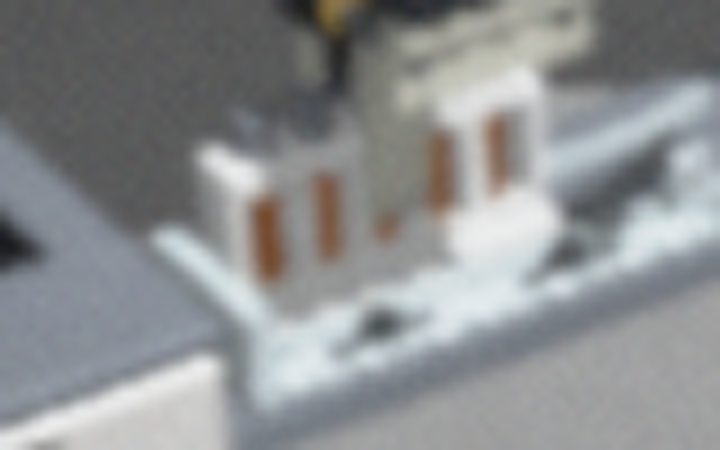

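>>> {"api": "step_arm", "payload": {
  "motion": [
    [0.2,0.02,0.03,0,-0.004,0,1.5]
  ]
}}

```text
time_s: 18.05
tool_pos: [612.0, -84.8, 15.4]
eef_rot: [-3.14, -0.002, 1.688]
wrist_force: [-11.7, -2.4, 6.9]
opening: 0.235
```

```bash
python3 ck.py c10
```

```text
15 3 zmax 37 med 33 | 23 7 zmax 40 med 38 | 31 8 zmax 34 med 31 | 39 8 zmax 31 med 28 | 47 4 zmax 30 med 28 | 55 6 zmax 28 med 26 | 63 6 zmax 44 med 32 | 
18.1 [612.04 -84.8   15.42] [-11.2  -2.1   7.2]
```

```bash
python3 ck.py c11
```

```text
15 4 zmax 40 med 37 | 23 6 zmax 39 med 36 | 31 8 zmax 36 med 30 | 39 8 zmax 34 med 31 | 47 4 zmax 31 med 27 | 55 4 zmax 30 med 27 | 63 5 zmax 45 med 35 | 
18.15 [612.02 -84.81  15.38] [-11.7  -3.1   7.4]
```

View pics/c11.png

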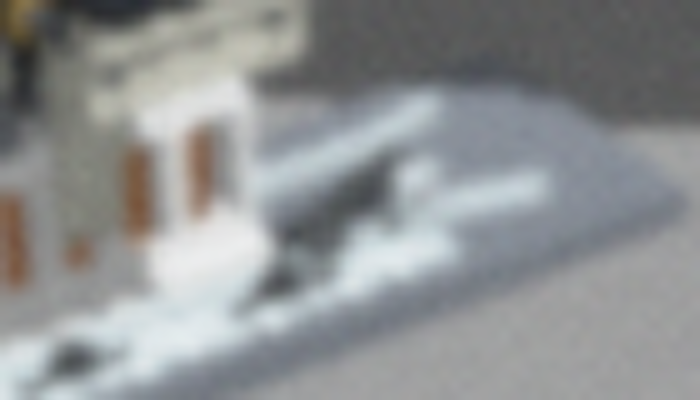

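The catch is now visibly lower: its sloping arm runs down to the heel at about (290,270) in the crop. I'll back off gently while still gripping.

>>> {"api": "step_arm", "payload": {
  "motion": [
    [-0.05,-0.01,0.03,0,-0.001,0,1.5],
    [-0.1,-0.01,0,0,0,0,1.5],
    [0,0,0,0,0,0,1.5]
  ]
}}

```text
time_s: 18.45
tool_pos: [610.1, -85.2, 15.3]
eef_rot: [-3.14, -0.002, 1.688]
wrist_force: [-5.3, -0.2, 4.6]
opening: 0.234
```

```bash
python3 ck.py c12
```

```text
15 3 zmax 40 med 40 | 23 11 zmax 38 med 35 | 31 5 zmax 34 med 29 | 39 9 zmax 34 med 31 | 47 2 zmax 27 med 26 | 55 6 zmax 29 med 27 | 63 12 zmax 43 med 32 | 
18.5 [610.18 -85.18  15.35] [-4.7 -0.2  4. ]
```

>>> {"api": "step_arm", "payload": {
  "motion": [
    [-0.06,-0.01,0.02,0,0,0,1.5],
    [0,0,0,0,0,0,1.5]
  ]
}}

```text
time_s: 18.7
tool_pos: [609.4, -85.3, 15.4]
eef_rot: [-3.14, -0.002, 1.688]
wrist_force: [-4.8, -0.8, 3.2]
opening: 0.235
```

>>> {"api": "step_arm", "payload": {
  "motion": [
    [-0.06,-0.01,0.02,0,0,0,1.5],
    [0,0,0,0,0,0,1.5]
  ]
}}

```text
time_s: 18.9
tool_pos: [608.6, -85.3, 15.4]
eef_rot: [-3.139, -0.002, 1.688]
wrist_force: [-5.9, -1.2, 2.9]
opening: 0.233
```

```bash
python3 ck.py c13
```

```text
15 4 zmax 39 med 37 | 23 10 zmax 39 med 34 | 31 8 zmax 34 med 31 | 39 9 zmax 31 med 29 | 47 3 zmax 31 med 29 | 55 5 zmax 26 med 25 | 63 11 zmax 42 med 34 | 
18.95 [608.66 -85.31  15.42] [-4.5 -0.8  1.5]
```

>>> {"api": "step_arm", "payload": {
  "motion": [
    [-0.06,-0.01,0.01,0,0,0,1.5],
    [0,0,0,0,0,0,1.5]
  ]
}}

```text
time_s: 19.15
tool_pos: [608.0, -85.4, 15.4]
eef_rot: [-3.139, -0.002, 1.688]
wrist_force: [-4.4, -1.0, 2.3]
opening: 0.232
```

```bash
python3 ck.py c14
```

```text
15 3 zmax 39 med 38 | 23 9 zmax 39 med 32 | 31 9 zmax 38 med 31 | 39 8 zmax 32 med 30 | 47 4 zmax 29 med 27 | 55 6 zmax 29 med 27 | 63 11 zmax 45 med 31 | 
19.2 [607.99 -85.4   15.41] [-4.8 -1.2  0.8]
```

View pics/c14.png

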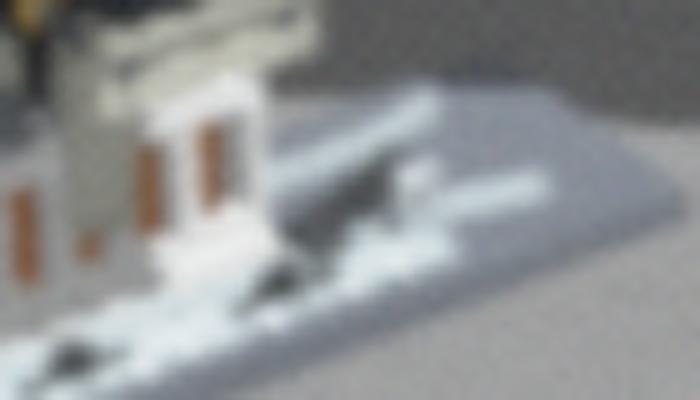

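>>> {"api": "step_arm", "payload": {
  "motion": [
    [0,0,0,0,0,0,2.4],
    [0,0,0,0,0,0,2.6],
    [0,0,0,0,0,0,3.2],
    [0,0,0,0,0,0,4.5],
    [0,0,0,0,0,0,4.5]
  ]
}}

```text
time_s: 19.7
tool_pos: [610.2, -85.2, 15.9]
eef_rot: [3.139, -0.001, 1.688]
wrist_force: [0.4, 0.3, 0.2]
opening: 0.459
```

```bash
python3 ck.py c15; python3 chk.py 21
```

```text
15 4 zmax 39 med 38 | 23 8 zmax 38 med 34 | 31 9 zmax 33 med 29 | 39 8 zmax 32 med 28 | 47 3 zmax 30 med 29 | 55 6 zmax 28 med 26 | 63 12 zmax 45 med 31 | 
19.75 [610.21 -85.15  15.95] [ 0.2  0.  -0.2]
19.75 [610.21 -85.15  15.95] [ 3.1391e+00 -1.2000e-03  1.6879e+00] [ 0.2   0.   -0.25]
body nose-face x pct [143.84985505 181.94362314 197.00346559 201.14185852]
```

View pics/s21c.png

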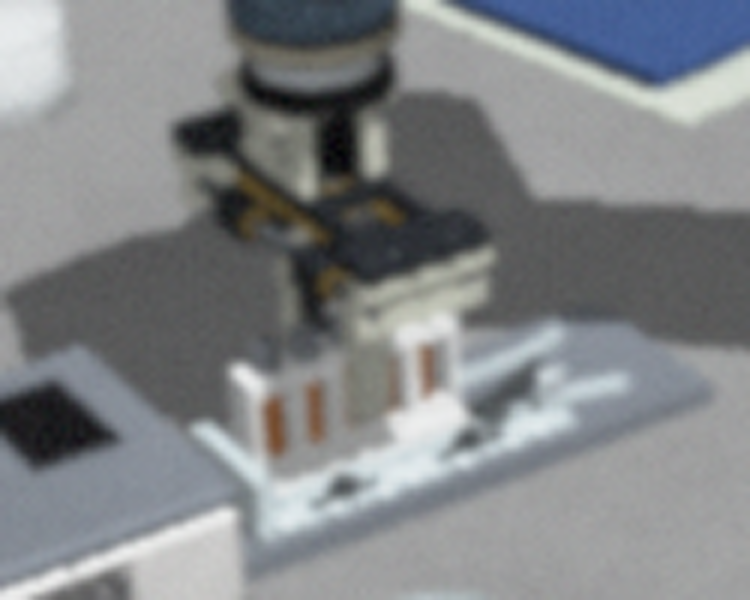

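>>> {"api": "step_arm", "payload": {
  "motion": [
    [0,0,1,0,0,0,4.5],
    [0,0,2,0,0,0,4.5],
    [0,0,3,0,0,0,4.5],
    [0,0,4,0,0,0,4.5],
    [0,0,4,0,0,0,4.5]
  ]
}}

```text
time_s: 20.3
tool_pos: [606.5, -84.4, 157.6]
eef_rot: [-3.135, -0.004, 1.688]
wrist_force: [-0.3, 0.3, -0.3]
opening: 0.486
```

>>> {"api": "step_arm", "payload": {
  "motion": [
    [-3,3,2,0,0,0,4.5],
    [-4,3,0,0,0,0,4.5],
    [-4,3,0,0,0,0,4.5],
    [-4,3,0,0,0,0,4.5],
    [-4,3,0,0,0,0,4.5]
  ]
}}

```text
time_s: 20.8
tool_pos: [418.4, 64.5, 188.0]
eef_rot: [3.131, -0.0, 1.683]
wrist_force: [0.2, 0.7, 0.6]
opening: 0.482
```

>>> {"api": "step_arm", "payload": {
  "motion": [
    [-4,4,0,0,0,0,4.5],
    [-4,3,0,0,0,0,4.5],
    [0,3,0,0,0,0,4.5],
    [0,0,0,0,0,0,4.5]
  ]
}}

```text
time_s: 21.2
tool_pos: [338.5, 161.9, 191.1]
eef_rot: [3.126, -0.002, 1.685]
wrist_force: [0.3, 0.3, 1.0]
opening: 0.482
```

```bash
python3 ck.py c16; python3 - <<'E'
from loc import *
s=snap('top','t22.png'); L=local(cloud(s)); a=s['image'][90:260,190:370]; cv2.imwrite('pics/t22c.png',cv2.resize(a,None,fx=3.5,fy=3.5,interpolation=cv2.INTER_CUBIC))
for lo,hi in((58,85),(84,100)):
    m=(L[...,2]>lo)&(L[...,2]<hi)&(np.abs(L[...,1])<30)&(L[...,0]>40)&(L[...,0]<205)
    q=L[m].astype(np.float32); print(lo,m.sum(),cv2.minAreaRect(q[:,:2]) if m.sum() else '',np.median(q[:,2]))
P=cloud(s)
for nm,c,z in(('jar',(718,296),100),('beaker',(690,168),70),('tip',(293,425),50)):
    m=(np.hypot(P[...,0]-c[0],P[...,1]-c[1])<90)&(P[...,2]>z); print(nm,P[m].mean(0).round(1))
E
```

```text
15 4 zmax 40 med 38 | 23 11 zmax 37 med 32 | 31 8 zmax 35 med 31 | 39 5 zmax 33 med 29 | 47 5 zmax 30 med 27 | 55 6 zmax 28 med 26 | 63 8 zmax 42 med 31 | 
21.25 [338.3  160.66 190.79] [0.6 0.1 0.2]Traceback (most recent call last):
  File "<stdin>", line 5, in <module>
cv2.error: OpenCV(4.12.0) /io/opencv/modules/imgproc/src/convhull.cpp:143: error: (-215:Assertion failed) total >= 0 && (depth == CV_32F || depth == CV_32S) in function 'convexHull'
```

View pics/t22c.png

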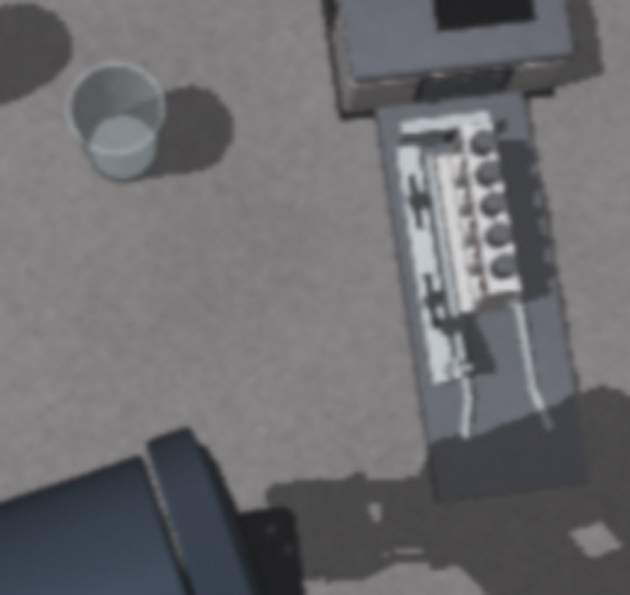

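View pics/c16.png

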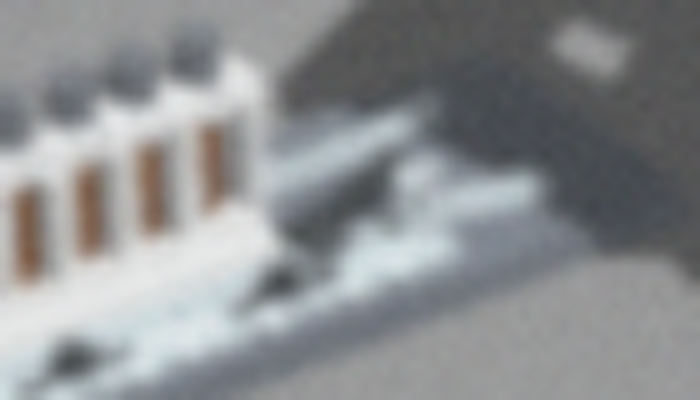

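```bash
python3 - <<'E'
from loc import *
s=snap('top','t23.png'); P=cloud(s); L=local(P)
for lo,hi in((18,30),(70,84),(87,100)):
    m=(L[...,2]>lo)&(L[...,2]<hi)&(np.abs(L[...,1])<26)&(L[...,0]>52)&(L[...,0]<186)
    q=np.ascontiguousarray(L[m][:,:2],dtype=np.float32); print(lo,len(q),cv2.minAreaRect(q),np.median(L[m][:,2]))
    if lo==70: c=np.c_[q,np.ones(len(q))]; print('plane',np.linalg.lstsq(c,L[m][:,2],rcond=None)[0])
for nm,c,z in(('jar',(718,296),100),('beaker',(690,168),70),('tip',(293,425),50)):
    m=(np.hypot(P[...,0]-c[0],P[...,1]-c[1])<70)&(P[...,2]>z)&(P[...,2]<130); print(nm,P[m].mean(0).round(1),m.sum())
a=cv2.imread('pics/top0.png').astype(int);b=s['image'].astype(int)
d=np.abs(a-b).max(2); print('diff jar/beaker/tip',[d[r].mean().round(1) for r in (np.s_[75:125,145:185],np.s_[105:145,208:240])])
E
```

```text
18 355 ((117.10430908203125, 0.8545856475830078), (129.5050048828125, 50.65819549560547), 0.967530369758606) 23.343613942089405
70 286 ((120.96388244628906, -0.9837398529052734), (22.374799728393555, 120.21752166748047), 89.88265991210938) 77.62262696324257
plane [ 1.20139487e-03 -4.75775846e-02  7.76183195e+01]
87 165 ((120.70431518554688, -0.6100645065307617), (14.253340721130371, 100.86106872558594), 89.64874267578125) 91.95130663716293
jar [735.9 309.3 113.4] 700
beaker [681.1 170.7  80.4] 196
tip [290.  435.8  60.2] 1678
diff jar/beaker/tip [np.float64(10.8), np.float64(9.6)]
```

```bash
python3 -c "
from plant import manip,monitor
print(monitor.observe()['time_s']); print(manip.close_job())"
```

```text
21.35
the job is handed in; nothing more can be done
None
```

The rack is loaded in the reader, upright, with the drop catch down behind its heel. The job was handed in at 21.35 s with the arm clear and the gripper open.

**What I did**
- I gripped the rack across its body, set it on the lane with the nose about 2–3 mm short of the mouth, and slid it in while holding it. The catch rode up on the foot as intended.
- The rail turned out to be clamped about 12 mm nearer than the middle place.
- I pressed past the plunger in roughly 1 mm steps until the catch images showed it fall. I then backed off about 4 mm, still gripping, opened the fingers and rose straight up.

**Last checks**
- The nose is about 181 mm past the mouth and the heel about 61 mm past it, which is where I measured the catch tooth. That is about 3 mm back from the drop point I worked out from the end stop.
- The top of the rack body is level at 78 mm above the bench (12 + 66). The catch heights match the ones it had when hanging at the start.
- The jar and beaker areas look the same as in the first picture, to within camera noise. For the tip box I have only a final position reading, not a before-and-after comparison.

**What disagreed or went wrong**
- The reported TCP height was about 37 mm below where the cameras showed the fingertips. My first grip attempt therefore closed at the height of the middle tube's cap. I opened again, went lower by camera and gripped properly. The rack was not seen to move.
- While pressing past the plunger the wrist force read about 9–15 N along the lane, more than the plunger alone. I think the rest is floor friction from pressing down slightly. I saw no jump in force that would mean hitting the end stop.

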